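# Clear the stack at the printmaker's bench

## Task

The printing is done: take the stack apart from the top down - the tin, the whetstone, the square block, the long block - and set each one straight onto its own place, the plywood rest whose cork inlay has its outline, before taking the next. Set each down gently (do not drop it), right way up, centred on its inlay and in line with it, and let go of it. Leave the white bowl and the amber jar where they stand.

Things in the scene. Friction and masses are not known exactly. Their poses are not given: they have to be found in the camera images.
- tin: Round flat pigment tin of bare metal, closed, 44 mm diameter, 28 mm high. Top of the stack: it stands on the whetstone. Origin: centre of its underside, z up.
- whetstone: Grey whetstone, a slim plain bar 100 x 34 x 28 mm (x, y, z). Third from the bottom: it lies on the square block, turned by up to 30 degrees from its sides, both ends jutting out. Origin: centre of its underside; x along its length, z up.
- square_block: Square carved printing block of pale wood, 64 x 64 x 28 mm, clean pale face with a few dark carved lines. Second from the bottom: it lies on the long block. Origin: centre of its underside; x and y parallel to its sides, z up.
- long_block: Long carved printing block of pale wood, 150 x 66 x 28 mm (x, y, z), face stained dark with pale wavy lines. Bottom of the stack, on the table. Origin: centre of its underside; x along its length, z up. The stack is loose: nothing is fixed or fitted together.
- round_rest: Place for the tin: fixed plywood disc, 60 mm diameter, 8 mm thick, flat top without rim, with a flush cork inlay 44 mm across, the tin's own size. Origin: centre of its underside.
- slim_rest: Place for the whetstone: fixed slim plywood board 116 x 50 x 8 mm, flat top without rim, with a flush cork inlay 100 x 34 mm, the whetstone's own outline. Origin: centre of its underside; x along its length.
- square_rest: Place for the square block: fixed square plywood board 80 x 80 x 8 mm, flat top without rim, with a flush cork inlay 64 x 64 mm, the block's own outline. Origin: centre of its underside; x and y parallel to its sides.
- long_rest: Place for the long block: fixed plywood board 166 x 82 x 8 mm, flat top without rim, with a flush cork inlay 150 x 66 mm, the block's own outline. Origin: centre of its underside; x along its length.
- bowl: Bystander: small loose white bowl, 80 mm across, 42 mm high, on the far side of the work area. Origin: centre of its underside.
- jar: Bystander: small loose lidded amber glass jar, 56 mm across, 70 mm high, on the far side of the work area. Origin: centre of its underside.

How it is judged:
By the outcome, as a careful person would: the job done as asked, in the order asked, and still so for the second after the job is handed in, with the robot touching nothing.
It also fails if it takes over 128 s, if anything falls off the work surface, if the arm or the gripper's body presses on something with over 40 N, if the wrist force passes 120 N, or if a joint passes its speed limit or range.

## Robot

A 6-joint arm with a two-finger parallel gripper is mounted at the origin on the work surface. World frame = base frame: x ahead of the robot, y to its left, z up, the work surface at z = 0. Lengths are in m, angles in rad, forces in N, time in s.
With the tool pointing down it reaches from about 0.35 to 0.875 m from the base axis. Payload 4.2 kg.
Tool frame: the origin (TCP) lies between the finger pads; the fingertips stand 17 mm ahead of it and the grasp point (between the pads) lies 2 mm behind it (finger_overhang is the distance from the TCP to the fingertips, in m); z points along the fingers, x is the direction in which the jaws open and shut, and the axes are right-handed (so a half turn about z gives the same grasp; the last joint's range is limited). The gripper opens to 85 mm and grips with 20 to 120 N. Pads are 22 mm wide; open, the fingers measure 114 mm over their backs; the gripper's body (76 mm by 85 mm) begins 54 mm behind the grasp point. The pads swing forward as they close: fully open they stand 13 mm farther back than shut.
Start: joints at [-1.042, 0.385, 0.008, 0, -1.194, -0.259], TCP at [0.167, -0.602, 0.248] pointing down, gripper open.
Joint ranges: [-3.14, 3.14], [-1.21, 2.06], [-1.07, 1.41], [-3.16, 2.05], [-2.99, -0.16], [-3.1, 3.1]. Speed limits (rad/s): [2.79, 2.79, 3.14, 3.14, 3.14, 3.14].

## Interface

Orientations are given as [roll, pitch, yaw] about the fixed x, y, z axes, in that order (R = Rz(yaw) Ry(pitch) Rx(roll)).
In Python, from rig import * gives the robot as it stands.
- The arm moves only by the tool step_arm, never from a script. Its argument "increments" is a list of rows, each an object of numbers: "tx", "ty", "tz": the shift along the tool's x, y, z each as a share of 250 mm, from -1 to 1; "spin": the turn about the tool's z as a share of 0.5 rad, from -1 to 1. A call has 1 to 20 rows; each row is the pose to reach, as a shift and turn from the pose commanded when the call began, along the tool's axes at that moment; what a row does not reach only later rows make up. A row lasts 1/8 s, in which the tool goes at most 62.5 mm and 10.7 degrees, less where a joint would pass 70% of its speed; a pose out of reach is approached as far as the arm can. A call with a number of a shift or a turn outside -1 to 1 is refused whole. A call with a gripper value outside its range is refused whole. "grip" is the closure in counts, from 0 (fully open) to 255 (shut), set as the call begins (left out, the last holds). The fingers move at their own pace and stop on an object; "squeeze" is the grip in N (left out, the last holds). Time passes only in rows, so rows that repeat a pose let the fingers close. It gives the time, the measured TCP pose, the force and the opening at its end, in the units of the state.
- read_state(): the state, without advancing time (a new reading comes with each control period).
- grab_frame(name): name is "scene" or "side" or "wrist"; returns a dict with "img" (420x560x3 uint8, red, green, blue), "depth" (420x560 float32, m along the optical axis (not along the pixel's ray), 0 where there is no reading), "fovy" (degrees; the focal length in pixels is half the picture's height over the tangent of half this angle, whatever the lens; pixels are square), "cx", "cy" (the principal point, pixels), "rvec" (rotation vector, rad) and "tvec" (3), from world to camera coordinates, as OpenCV has them. Camera axes: x right, y down, z forward; pixel columns grow to the right and rows downward; lengths in m; the calibration is good to about 2 mm. A picture is of the moment at which its call begins.
- hand_in(): hands the job in, once; it reports no verdict.
Trained networks look in the newest picture that a camera, given by its name, has taken for a name from the list of things; names that differ only in an ending like _2 or _b are one class to them, and where a whole thing is asked for, a point or a joint stands for the part that bears it (a point fixed in the world has none). Each returns a list of dicts, best first, with "confidence" (0 to 1); they miss things now and then, are a little off and sometimes report something else, mostly with a low value. They report only what shows in the picture. A call takes as long as a camera call.
- masks_of(camera, target): "pixels" (420x560 bool, what is visible of it) and "bbox" ([centre column, centre row, width, height] as shares, 0 to 1, of the picture: columns of its width, rows of its height, round what is visible of it).
- tip_of(camera, target): "position" ([column, row] as shares, 0 to 1, of the picture: columns of its width, rows of its height: a listed point, or the origin of a listed thing).
The state is a dict: "clock": time; "joint_positions": joint angles; "joint_vel": joint speeds; "joint_torque": joint torques, N m; "tool_pos": TCP position; "tool_rot": TCP orientation; "force": force on the tool from outside, world axes, zero at the start; "moment": the same for the moment, N m; "opening": opening from 0.0 (shut) to 1.0 (fully open).
Only numpy, scipy, OpenCV 4.12 (cv2) and the standard library are available. Lean on these libraries where they do the work, as an engineer would, in place of code of your own. Each camera call takes 0.05 s, during which the arm holds its last target.

## Working session

There is one attempt and no reset: what is moved stays moved. The work goes in short steps, Python scripts to look and compute and a tool call to move; the robot and the scene stay as the last step left them, time stands still between calls to the robot, and variables do not carry over. Pictures are saved under pics/ and viewed, and the job is handed in when it is done.

Besides the shell and the picture viewer there is one more tool, called after ">>>" in YAML: its name, and indented under it one key for each argument. step_arm: Moves the arm, as the interface text tells. Its arguments: {"type":"object","properties":{"increments":{"type":"array","items":{"type":"object","properties":{"tx":{"type":"number","minimum":-1,"maximum":1},"ty":{"type":"number","minimum":-1,"maximum":1},"tz":{"type":"number","minimum":-1,"maximum":1},"spin":{"type":"number","minimum":-1,"maximum":1}}}},"grip":{"type":"number"},"squeeze":{"type":"number"}},"required":["increments"]}

```bash
ls; mkdir -p pics; python3 - <<'E'
from rig import *
import cv2
print(read_state())
for n in ("scene","side","wrist"):
    f=grab_frame(n); cv2.imwrite(f"pics/{n}0.png",f["img"][:,:,::-1]); print(n,f["fovy"],f["cx"],f["cy"],f["rvec"],f["tvec"])
E
```

```text
pics
{'clock': 0.0, 'joint_positions': array([-1.04241310e+00,  3.85573406e-01,  6.64947901e-03, -4.97726006e-04,
       -1.19399998e+00, -2.58574267e-01]), 'joint_vel': array([-1.37905857e-03, -1.49379514e-03, -2.73992741e-04, -1.43501803e-03,
        4.11599524e-05,  8.20157559e-04]), 'joint_torque': array([ 1.24700305e-04, -3.92290699e+01,  1.88404548e+01,  4.18590367e+00,
       -4.62741911e-03, -3.36069195e-05]), 'tool_pos': array([ 0.16645607, -0.60187007,  0.24722082]), 'tool_rot': array([-3.14149566e+00, -2.17513447e-03,  1.84042156e+00]), 'force': array([ 0.41984037, -0.95847324,  0.78946671]), 'moment': array([-0.01213897, -0.00372275,  0.00864324]), 'opening': 1.000408246766543}
scene 42.50192046390686 279.42171617833975 204.6386745190084 [ 1.90179126  1.86976693 -0.55183444] [-0.03002285 -0.42966624  1.63756235]
side 48.47576133633819 277.0536579666527 216.1954033536254 [ 0.57043391 -2.66226768  1.22321607] [0.54264489 0.2323898  1.10160738]
wrist 71.55665507777795 284.16493301066174 203.54231564236724 [-1.76752467 -2.319822   -0.38992738] [ 0.62534798 -0.04302913  0.38126279]
```

View pics/scene0.png

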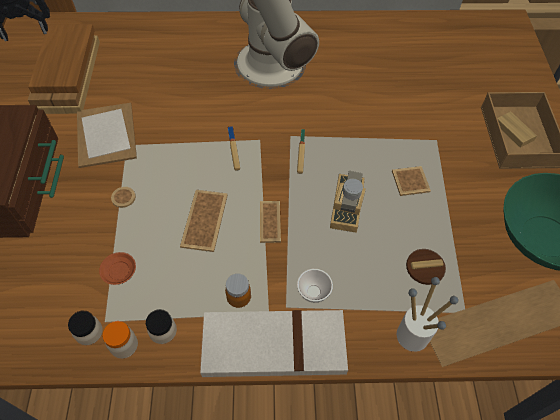

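View pics/side0.png

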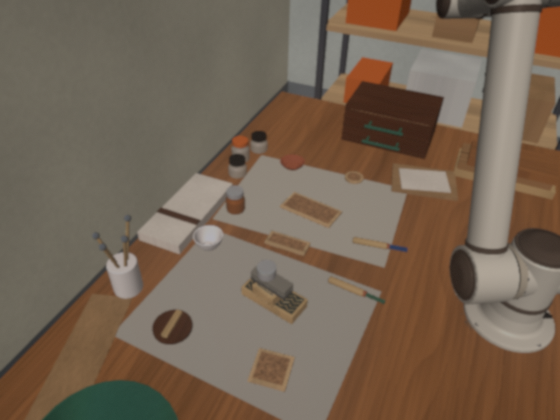

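View pics/wrist0.png

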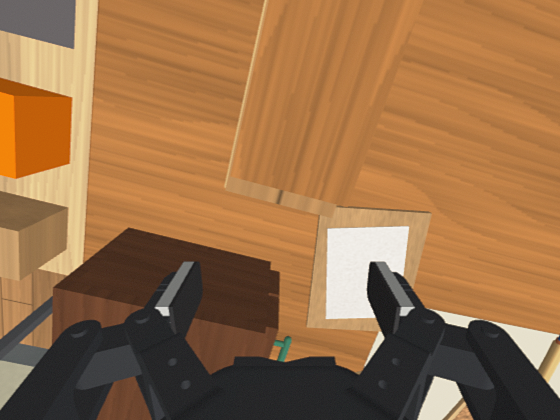

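```bash
cat > h.py <<'E'
from rig import *
import numpy as np, cv2
from scipy.spatial.transform import Rotation as Ro
def cam(f):
    fl=210/np.tan(np.radians(f["fovy"])/2)
    K=np.array([[fl,0,f["cx"]],[0,fl,f["cy"]],[0,0,1]])
    R=cv2.Rodrigues(np.array(f["rvec"],float))[0]; t=np.array(f["tvec"],float)
    return K,R,t
def cloud(f):
    K,R,t=cam(f); d=f["depth"]; v,u=np.mgrid[0:420,0:560]
    P=np.stack([(u-K[0,2])/K[0,0]*d,(v-K[1,2])/K[1,1]*d,d],-1)
    return (P-t)@R, d>0
def onplane(f,uv,z):
    K,R,t=cam(f); uv=np.atleast_2d(np.asarray(uv,float))
    r=np.c_[(uv-[K[0,2],K[1,2]])/K[0,0],np.ones(len(uv))]@R
    c=-R.T@t
    return c+r*((z-c[2])/r[:,2])[:,None]
def proj(f,P):
    K,R,t=cam(f); p=(np.atleast_2d(P)@R.T+t)@K.T; return p[:,:2]/p[:,2:]
E
python3 - <<'E'
from h import *
for c in ("scene","side"):
    f=grab_frame(c); X,ok=cloud(f)
    for n in "tin whetstone square_block long_block round_rest slim_rest square_rest long_rest bowl jar".split():
        for m in masks_of(c,n)[:2]:
            px=m["pixels"]&ok; P=X[px]
            if len(P)<5: continue
            zt=np.percentile(P[:,2],90)
            T=P[P[:,2]>zt-0.006]
            r=cv2.minAreaRect(T[:,:2].astype(np.float32))
            print(c,n,round(m["confidence"],2),px.sum(),"ztop%.3f"%zt,"rect",np.round(r[0],4),np.round(r[1],3),round(r[2],1))
E
```

```text
scene tin 0.81 351 ztop0.115 rect [0.5399 0.1893] [0.043 0.042] 87.2
scene whetstone 0.6 353 ztop0.088 rect [0.526  0.1911] [0.034 0.103] 75.1
scene square_block 0.84 274 ztop0.060 rect [0.5369 0.1861] [0.063 0.074] 72.1
scene long_block 0.92 630 ztop0.031 rect [0.5206 0.1878] [0.066 0.153] 77.7
scene round_rest 0.96 373 ztop0.012 rect [ 0.4901 -0.3735] [0.057 0.056] 34.7
scene square_rest 0.92 808 ztop0.012 rect [0.4487 0.3592] [0.082 0.081] 7.6
scene long_rest 0.82 1999 ztop0.012 rect [ 0.5585 -0.1656] [0.083 0.17 ] 80.8
scene bowl 0.73 289 ztop0.060 rect [0.5358 0.1865] [0.063 0.077] 71.6
scene bowl 0.65 932 ztop0.042 rect [0.7539 0.0933] [0.076 0.076] 84.2
scene jar 0.62 716 ztop0.072 rect [ 0.7626 -0.077 ] [0.049 0.048] 50.2
side tin 0.56 377 ztop0.113 rect [0.5367 0.1909] [0.043 0.043] 6.4
side whetstone 0.83 586 ztop0.085 rect [0.5238 0.1958] [0.038 0.102] 79.8
side whetstone 0.37 574 ztop0.041 rect [0.7538 0.095 ] [0.073 0.077] 29.1
side square_block 0.7 300 ztop0.057 rect [0.5317 0.2155] [0.016 0.063] 75.3
side long_block 0.93 946 ztop0.029 rect [0.517  0.1901] [0.068 0.15 ] 77.1
side round_rest 0.72 1393 ztop0.010 rect [0.447  0.3615] [0.081 0.082] 7.9
side round_rest 0.64 441 ztop0.070 rect [ 0.757  -0.0728] [0.046 0.044] 18.7
side slim_rest 0.83 622 ztop0.010 rect [ 0.564  -0.0026] [0.117 0.054] 0.8
side square_rest 0.61 946 ztop0.029 rect [0.5171 0.1906] [0.067 0.15 ] 77.1
side square_rest 0.57 1427 ztop0.010 rect [0.447  0.3615] [0.081 0.082] 7.9
side long_rest 0.76 1029 ztop0.010 rect [ 0.5551 -0.1608] [0.086 0.165] 80.0
side bowl 0.67 576 ztop0.041 rect [0.7526 0.0944] [0.076 0.077] 28.8
side jar 0.33 577 ztop0.084 rect [0.5237 0.1966] [0.036 0.103] 79.8
```

```bash
python3 - <<'E'
from h import *
f=grab_frame("wrist"); K,R,t=cam(f); s=read_state()
T=Ro.from_euler("xyz",s["tool_rot"]).as_matrix()
c=-R.T@t
print("cam in tool",T.T@(c-s["tool_pos"]),"axes (rows cam x,y,z in tool)\n",R@T, K[0,0])
E
```

```text
cam in tool [-0.00114123 -0.0841213  -0.12613386] axes (rows cam x,y,z in tool)
 [[ 9.99999674e-01  7.32516420e-04  3.40114842e-04]
 [-5.81706125e-04  9.45418818e-01 -3.25857209e-01]
 [-5.60246728e-04  3.25856905e-01  9.45418936e-01]] 291.40444599478263
```

>>> step_arm:
  increments:
    - {"tx": 0.55,"ty": 0.68,"tz": -0.1}
    - {"tx": 0.55,"ty": 0.68,"tz": -0.1}
    - {"tx": 0.55,"ty": 0.68,"tz": -0.1}
    - {"tx": 0.55,"ty": 0.68,"tz": -0.1}

```text
invalid input at $.increments[0]: expected keys tx, ty, tz, spin
```

>>> step_arm:
  increments:
    - {"tx": 0.55,"ty": 0.68,"tz": -0.1,"spin": 0.54}
    - {"tx": 0.55,"ty": 0.68,"tz": -0.1,"spin": 0.54}
    - {"tx": 0.55,"ty": 0.68,"tz": -0.1,"spin": 0.54}
    - {"tx": 0.55,"ty": 0.68,"tz": -0.1,"spin": 0.54}
    - {"tx": 0.55,"ty": 0.68,"tz": -0.1,"spin": 0.54}
    - {"tx": 0.55,"ty": 0.68,"tz": -0.1,"spin": 0.54}

```text
clock: 2.05
tool_pos: [0.2938, -0.4246, 0.2734]
tool_rot: [3.142, 0.0, 1.571]
force: [-0.2, 0.2, -1.2]
opening: 0.994
```

>>> step_arm:
  increments:
    - {"tx": 0.8,"ty": 0.5,"tz": -0.1,"spin": 0}
    - {"tx": 0.8,"ty": 0.5,"tz": -0.1,"spin": 0}
    - {"tx": 0.8,"ty": 0.5,"tz": -0.1,"spin": 0}
    - {"tx": 0.8,"ty": 0.5,"tz": -0.1,"spin": 0}
    - {"tx": 0.8,"ty": 0.5,"tz": -0.1,"spin": 0}
    - {"tx": 0.8,"ty": 0.5,"tz": -0.1,"spin": 0}

```text
clock: 2.8
tool_pos: [0.4185, -0.2253, 0.2979]
tool_rot: [-3.14, -0.0, 1.57]
force: [-0.0, 0.9, 0.1]
opening: 0.997
```

```bash
cat >> h.py <<'E'
Z=dict(tin=.112,whetstone=.084,square_block=.056,long_block=.028,round_rest=.008,slim_rest=.008,square_rest=.008,long_rest=.008)
def look(names,tag,z=None):
    f=grab_frame("wrist"); im=f["img"][:,:,::-1].copy(); X,ok=cloud(f); s=read_state()
    print("tcp",s["tool_pos"].round(4),s["tool_rot"].round(4),"t",round(s["clock"],2),"F",s["force"].round(1),"open",round(s["opening"],3))
    for n in names:
        for m in masks_of("wrist",n)[:2]:
            px=m["pixels"]; P=X[px&ok]
            if px.sum()<30: continue
            zt=np.percentile(P[:,2],80)
            # top plane pixels, projected to known top height
            sel=px&ok&(abs(X[...,2]-zt)<.006)
            v,u=np.nonzero(sel)
            Q=onplane(f,np.c_[u,v],(z or Z)[n])[:,:2].astype(np.float32)
            r=cv2.minAreaRect(Q); a=r[2] if r[1][0]>r[1][1] else r[2]-90
            hull=cv2.convexHull(Q)
            mo=cv2.moments(hull)
            print(n,round(m["confidence"],2),len(Q),"z%.3f"%zt,"c",np.round(r[0],4),"size",np.round(r[1],4),"ang %.1f"%a,"hullc",round(mo['m10']/mo['m00'],4),round(mo['m01']/mo['m00'],4))
            b=np.c_[cv2.boxPoints(r),np.full(4,(z or Z)[n])]
            cv2.polylines(im,[proj(f,b).round().astype(int)],True,(0,0,255),1)
    cv2.imwrite(f"pics/{tag}.png",im)
E
python3 - <<'E'
from h import *
look(["round_rest","slim_rest","long_rest","tin","whetstone","square_block","long_block"],"w1")
E
```

```text
tcp [ 0.4182 -0.2256  0.2979] [-3.1405e+00 -1.0000e-04  1.5687e+00] t 2.85 F [ 0.6 -0.6  0.2] open 1.0
round_rest 0.57 1144 z0.009 c [ 0.4884 -0.373 ] size [0.0576 0.0605] ang -7.4 hullc 0.4882 -0.3737
slim_rest 0.96 2038 z0.009 c [ 0.5653 -0.0078] size [0.1176 0.0523] ang 0.2 hullc 0.5634 -0.0069
slim_rest 0.2 4776 z0.009 c [ 0.5584 -0.1673] size [0.0824 0.1673] ang -9.4 hullc 0.5586 -0.1672
long_rest 0.91 4782 z0.009 c [ 0.5585 -0.1673] size [0.0824 0.1673] ang -9.4 hullc 0.5584 -0.1673
whetstone 0.61 54 z0.065 c [0.5492 0.1379] size [0.0225 0.0077] ang 16.9 hullc 0.5493 0.1391
square_block 0.86 289 z0.055 c [0.5311 0.1493] size [0.0505 0.0232] ang 16.9 hullc 0.534 0.1537
long_block 0.59 1142 z0.028 c [0.5315 0.1531] size [0.151  0.0601] ang 14.0 hullc 0.5434 0.1653
```

View pics/w1.png

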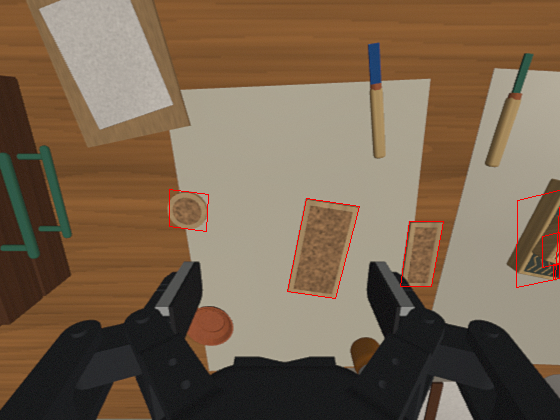

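>>> step_arm:
  increments:
    - {"tx": 0.8,"ty": 0.08,"tz": -0.04,"spin": 0}
    - {"tx": 0.8,"ty": 0.08,"tz": -0.04,"spin": 0}
    - {"tx": 0.8,"ty": 0.08,"tz": -0.04,"spin": 0}
    - {"tx": 0.8,"ty": 0.08,"tz": -0.04,"spin": 0}
    - {"tx": 0.8,"ty": 0.08,"tz": -0.04,"spin": 0}
    - {"tx": 0.8,"ty": 0.08,"tz": -0.04,"spin": 0}

```text
clock: 3.95
tool_pos: [0.4387, -0.0256, 0.3081]
tool_rot: [-3.141, 0.0, 1.569]
force: [-0.6, -0.3, 1.0]
opening: 1.001
```

```bash
python3 - <<'E'
from h import *
look(["slim_rest","square_rest","long_rest","tin","whetstone","square_block","long_block"],"w2")
E
```

```text
tcp [ 0.4387 -0.0258  0.3081] [-3.1411e+00  3.0000e-04  1.5685e+00] t 4.0 F [ 0.3 -0.4 -0.8] open 1.0
slim_rest 0.76 2012 z0.009 c [ 0.5655 -0.0061] size [0.0498 0.1162] ang -0.1 hullc 0.5655 -0.0062
square_rest 0.59 2366 z0.009 c [0.4494 0.3491] size [0.0815 0.0745] ang 8.8 hullc 0.4508 0.3474
long_rest 0.8 4371 z0.009 c [ 0.5584 -0.1664] size [0.0827 0.1674] ang -9.3 hullc 0.5561 -0.1653
tin 0.69 929 z0.113 c [0.5374 0.1853] size [0.0462 0.0436] ang 56.0 hullc 0.5375 0.1855
tin 0.64 604 z0.057 c [0.4945 0.1361] size [0.0186 0.054 ] ang -16.8 hullc 0.495 0.1361
whetstone 0.59 1171 z0.085 c [0.5243 0.1882] size [0.0376 0.1005] ang -15.3 hullc 0.5214 0.1876
whetstone 0.44 2038 z0.009 c [ 0.528  -0.0097] size [0.041  0.0955] ang -0.1 hullc 0.5281 -0.0098
square_block 0.63 606 z0.057 c [0.519  0.1638] size [0.0223 0.064 ] ang -14.9 hullc 0.52 0.1642
square_block 0.26 4313 z0.009 c [ 0.5355 -0.1507] size [0.0732 0.1486] ang -9.3 hullc 0.5335 -0.1497
long_block 0.65 145 z0.052 c [ 0.7695 -0.0794] size [0.0494 0.0282] ang 81.7 hullc 0.7719 -0.0801
long_block 0.58 2047 z0.029 c [0.5191 0.1851] size [0.0679 0.1496] ang -12.5 hullc 0.5127 0.1824
```

>>> step_arm:
  increments:
    - {"tx": 0.84,"ty": 0.08,"tz": -0.04,"spin": 0}
    - {"tx": 0.84,"ty": 0.08,"tz": -0.04,"spin": 0}
    - {"tx": 0.84,"ty": 0.08,"tz": -0.04,"spin": 0}
    - {"tx": 0.84,"ty": 0.08,"tz": -0.04,"spin": 0}
    - {"tx": 0.84,"ty": 0.08,"tz": -0.04,"spin": 0}
    - {"tx": 0.84,"ty": 0.08,"tz": -0.04,"spin": 0}

```text
clock: 5.1
tool_pos: [0.4587, 0.1845, 0.3182]
tool_rot: [-3.141, 0.001, 1.57]
force: [0.1, -0.1, 0.7]
opening: 1.0
```

```bash
python3 - <<'E'
from h import *
look(["slim_rest","square_rest","tin","whetstone","square_block","long_block"],"w3")
E
```

```text
tcp [0.4588 0.1843 0.3183] [-3.1413e+00  3.0000e-04  1.5693e+00] t 5.15 F [ 0.4 -0.2 -0.3] open 1.003
slim_rest 0.67 2073 z0.009 c [ 0.5649 -0.0052] size [0.0516 0.115 ] ang -0.0 hullc 0.5651 -0.0051
square_rest 0.71 2853 z0.009 c [0.4485 0.3576] size [0.0802 0.0813] ang -82.6 hullc 0.4486 0.3573
tin 0.82 879 z0.113 c [0.5384 0.1872] size [0.0417 0.0446] ang -0.1 hullc 0.5379 0.1872
whetstone 0.79 883 z0.085 c [0.5239 0.1905] size [0.0342 0.0995] ang -14.9 hullc 0.5135 0.1911
square_block 0.73 676 z0.057 c [0.5265 0.1879] size [0.0638 0.0645] ang -17.9 hullc 0.5224 0.1869
long_block 0.57 1522 z0.029 c [0.5193 0.1869] size [0.0657 0.15  ] ang -12.3 hullc 0.5038 0.1837
```

View pics/w3.png

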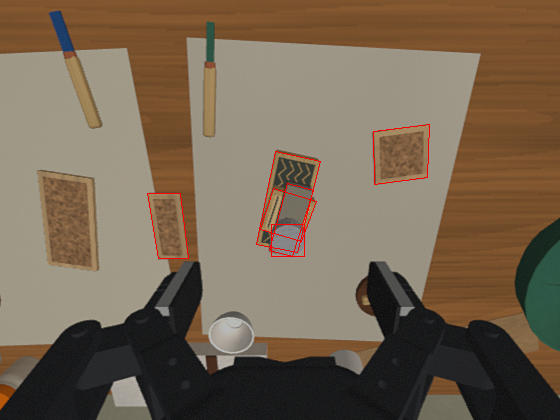

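View pics/w2.png

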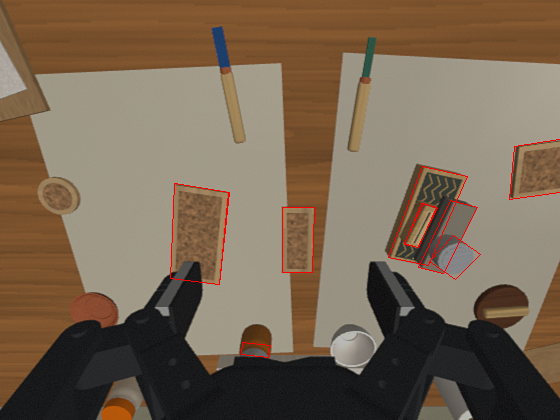

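>>> step_arm:
  increments:
    - {"tx": 0.015,"ty": 0.317,"tz": 0.63,"spin": 0.52}
    - {"tx": 0.015,"ty": 0.317,"tz": 0.63,"spin": 0.52}
    - {"tx": 0.015,"ty": 0.317,"tz": 0.63,"spin": 0.52}
    - {"tx": 0.015,"ty": 0.317,"tz": 0.63,"spin": 0.52}
    - {"tx": 0.015,"ty": 0.317,"tz": 0.63,"spin": 0.52}
    - {"tx": 0.015,"ty": 0.317,"tz": 0.63,"spin": 0.52}

```text
clock: 6.2
tool_pos: [0.5387, 0.1898, 0.1634]
tool_rot: [3.138, -0.003, 1.311]
force: [0.7, 1.0, 0.3]
opening: 0.998
```

```bash
python3 - <<'E'
from h import *
look(["tin","whetstone"],"w4")
f=grab_frame("side"); cv2.imwrite("pics/s4.png",cv2.resize(f["img"][150:360,150:430,::-1],None,fx=2.5,fy=2.5))
E
```

```text
tcp [0.5385 0.1897 0.1633] [ 3.1386 -0.0033  1.3112] t 6.25 F [0.  0.4 0.2] open 0.999
tin 0.67 3176 z0.113 c [0.5385 0.1878] size [0.0432 0.0454] ang -25.7 hullc 0.5384 0.1877
tin 0.41 4431 z0.009 c [0.5258 0.075 ] size [0.0334 0.0736] ang -0.4 hullc 0.5251 0.0746
whetstone 0.78 2992 z0.085 c [0.5012 0.1968] size [0.0338 0.0503] ang -14.9 hullc 0.5005 0.1967
```

View pics/w4.png

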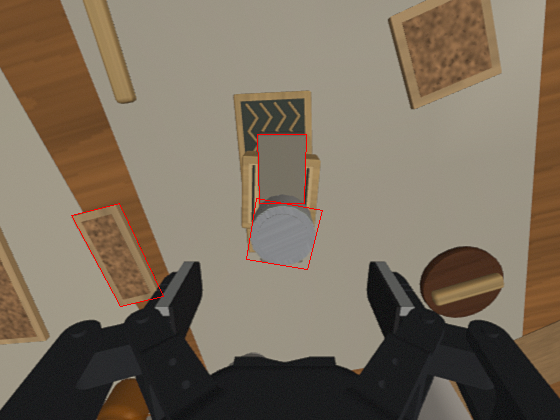

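View pics/s4.png

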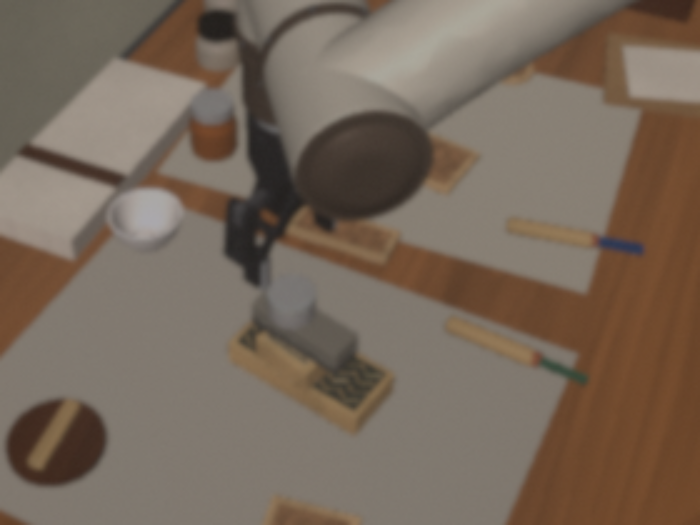

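>>> step_arm:
  increments:
    - {"tx": -0.007,"ty": 0,"tz": 0.12,"spin": 0}
    - {"tx": -0.007,"ty": 0,"tz": 0.237,"spin": 0}
    - {"tx": -0.007,"ty": 0,"tz": 0.237,"spin": 0}
    - {"tx": -0.007,"ty": 0,"tz": 0.237,"spin": 0}

```text
clock: 6.9
tool_pos: [0.5385, 0.188, 0.1029]
tool_rot: [3.14, -0.001, 1.311]
force: [0.0, 0.2, 0.9]
opening: 1.0
```

>>> step_arm:
  increments:
    - {"tx": 0,"ty": 0,"tz": 0,"spin": 0}
    - {"tx": 0,"ty": 0,"tz": 0,"spin": 0}
    - {"tx": 0,"ty": 0,"tz": 0,"spin": 0}
    - {"tx": 0,"ty": 0,"tz": 0,"spin": 0}
    - {"tx": 0,"ty": 0,"tz": 0,"spin": 0}
    - {"tx": 0,"ty": 0,"tz": 0,"spin": 0}
    - {"tx": 0,"ty": 0,"tz": 0,"spin": 0}
    - {"tx": 0,"ty": 0,"tz": 0,"spin": 0}
  grip: 255
  squeeze: 45

```text
clock: 7.9
tool_pos: [0.5384, 0.1878, 0.1026]
tool_rot: [3.14, -0.001, 1.311]
force: [-0.8, 0.0, 5.0]
opening: 0.501
```

```bash
python3 - <<'E'
from h import *
look(["tin","whetstone"],"w5")
E
```

```text
tcp [0.5384 0.1878 0.1027] [ 3.1400e+00 -1.2000e-03  1.3111e+00] t 7.95 F [-0.8  0.1  6.2] open 0.5
tin 0.77 6025 z0.113 c [0.538 0.187] size [0.0425 0.0461] ang -15.0 hullc 0.5381 0.187
whetstone 0.7 5589 z0.085 c [0.5011 0.1968] size [0.0338 0.0505] ang -15.2 hullc 0.5011 0.1969
whetstone 0.69 6218 z0.009 c [0.5281 0.0691] size [0.0762 0.0359] ang 0.2 hullc 0.5254 0.0684
```

View pics/w5.png

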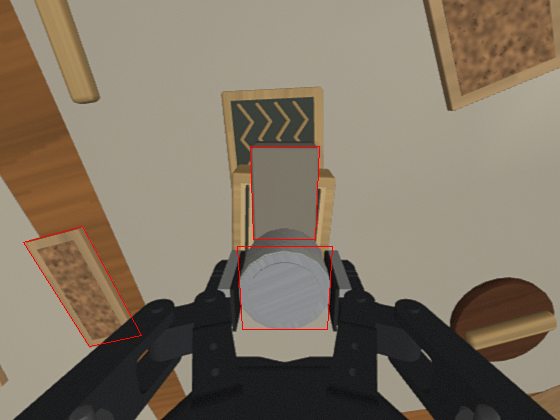

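>>> step_arm:
  increments:
    - {"tx": 0,"ty": 0,"tz": -0.04,"spin": 0}
    - {"tx": 0,"ty": 0,"tz": -0.2,"spin": 0}
    - {"tx": 0,"ty": 0,"tz": -0.4,"spin": 0}
    - {"tx": 0,"ty": 0,"tz": -0.4,"spin": 0}

```text
clock: 8.55
tool_pos: [0.5397, 0.1886, 0.2062]
tool_rot: [3.135, -0.007, 1.311]
force: [0.4, 0.4, -1.3]
opening: 0.499
```

```bash
python3 - <<'E'
from h import *
f=grab_frame("scene"); cv2.imwrite("pics/c6.png",cv2.resize(f["img"][120:300,250:480,::-1],None,fx=3,fy=3))
print(read_state()["opening"],read_state()["force"])
E
```

```text
0.499268735547525 [-0.28716312 -1.11744134 -2.03054378]
```

View pics/c6.png

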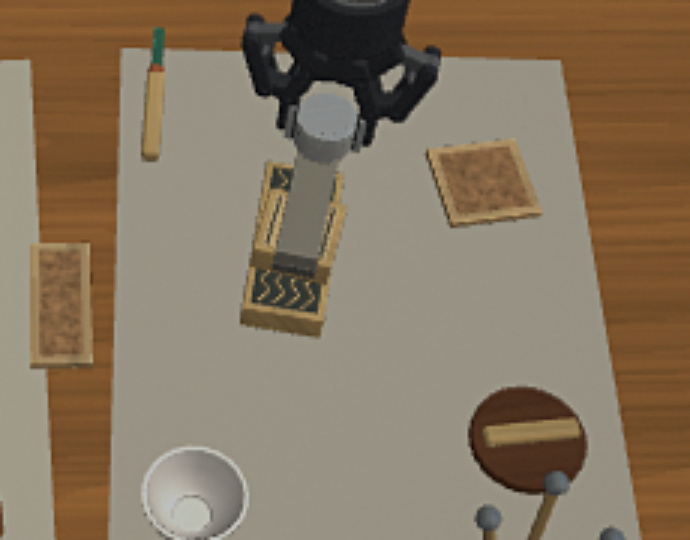

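Tin is held and level, stack undisturbed. Carry it to the round rest.

>>> step_arm:
  increments:
    - {"tx": -0.74,"ty": 0.128,"tz": 0,"spin": 0}
    - {"tx": -0.74,"ty": 0.128,"tz": 0,"spin": 0}
    - {"tx": -0.74,"ty": 0.128,"tz": 0,"spin": 0}

```text
clock: 8.98
tool_pos: [0.5195, -0.001, 0.1998]
tool_rot: [-3.138, 0.001, 1.311]
force: [0.9, -0.1, -0.1]
opening: 0.504
```

>>> step_arm:
  increments:
    - {"tx": -0.74,"ty": 0.128,"tz": 0,"spin": 0}
    - {"tx": -0.74,"ty": 0.128,"tz": 0,"spin": 0}
    - {"tx": -0.74,"ty": 0.128,"tz": 0,"spin": 0}

```text
clock: 9.35
tool_pos: [0.5029, -0.1877, 0.1999]
tool_rot: [-3.138, 0.0, 1.311]
force: [1.3, 0.9, -0.3]
opening: 0.504
```

>>> step_arm:
  increments:
    - {"tx": -0.74,"ty": 0.128,"tz": 0,"spin": 0}
    - {"tx": -0.74,"ty": 0.128,"tz": 0,"spin": 0}
    - {"tx": -0.74,"ty": 0.128,"tz": 0,"spin": 0}
    - {"tx": -0.74,"ty": 0.128,"tz": 0,"spin": 0}
    - {"tx": -0.74,"ty": 0.128,"tz": 0,"spin": 0}
    - {"tx": -0.74,"ty": 0.128,"tz": 0,"spin": 0}

```text
clock: 10.1
tool_pos: [0.4877, -0.3717, 0.201]
tool_rot: [-3.14, -0.001, 1.312]
force: [-0.6, -0.3, -0.9]
opening: 0.5
```

```bash
python3 - <<'E'
from h import *
look(["round_rest","tin","long_rest","slim_rest"],"w7",dict(Z,tin=.112-.103+read_state()["tool_pos"][2]))
E
```

```text
tcp [ 0.488  -0.3717  0.2013] [-3.1409e+00 -3.0000e-04  1.3125e+00] t 10.15 F [ 0.   0.3 -1.4] open 0.495
round_rest 0.93 2132 z0.009 c [ 0.489  -0.3746] size [0.059  0.0595] ang -14.9 hullc 0.489 -0.3747
tin 0.91 6047 z0.211 c [ 0.4873 -0.3728] size [0.0425 0.0467] ang -12.0 hullc 0.4875 -0.3726
long_rest 0.93 10216 z0.009 c [ 0.5589 -0.1686] size [0.0847 0.1664] ang -9.3 hullc 0.5589 -0.1686
```

View pics/w7.png

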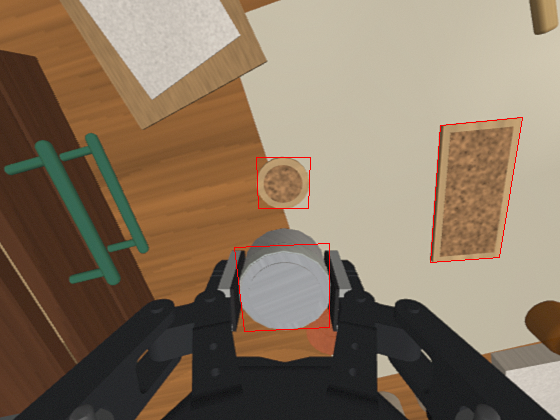

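>>> step_arm:
  increments:
    - {"tx": -0.006,"ty": 0.008,"tz": 0.2,"spin": 0}
    - {"tx": -0.006,"ty": 0.008,"tz": 0.45,"spin": 0}
    - {"tx": -0.006,"ty": 0.008,"tz": 0.6,"spin": 0}
    - {"tx": -0.006,"ty": 0.008,"tz": 0.66,"spin": 0}
    - {"tx": -0.006,"ty": 0.008,"tz": 0.66,"spin": 0}
    - {"tx": -0.006,"ty": 0.008,"tz": 0.66,"spin": 0}
    - {"tx": -0.006,"ty": 0.008,"tz": 0.66,"spin": 0}

```text
clock: 11.22
tool_pos: [0.4904, -0.3755, 0.0385]
tool_rot: [3.138, 0.001, 1.311]
force: [-0.1, 0.2, -0.5]
opening: 0.501
```

```bash
python3 - <<'E'
from h import *
look(["round_rest","tin"],"w8",dict(Z,tin=.112-.103+read_state()["tool_pos"][2]))
E
```

```text
tcp [ 0.4901 -0.3754  0.0382] [3.1386e+00 5.0000e-04 1.3107e+00] t 11.28 F [ 0.3  0.4 -0.2] open 0.499
round_rest 0.86 2945 z0.009 c [ 0.4756 -0.3711] size [0.0594 0.0346] ang 74.3 hullc 0.4779 -0.3718
tin 0.94 6046 z0.049 c [ 0.4901 -0.3761] size [0.0426 0.0468] ang -17.8 hullc 0.4902 -0.3764
```

View pics/w8.png

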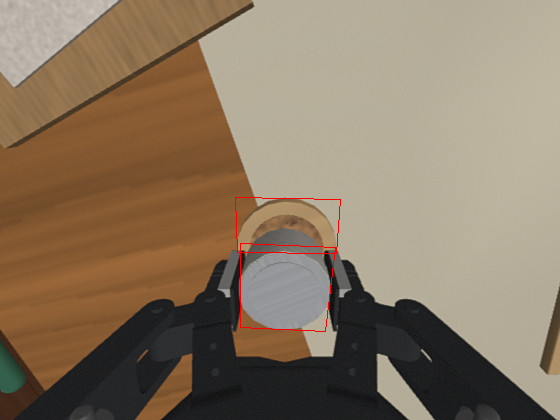

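```bash
cat > circ.py <<'E'
from h import *
from scipy.optimize import least_squares
f=grab_frame("wrist"); s=read_state(); X,ok=cloud(f)
m=masks_of("wrist","round_rest")[0]; px=m["pixels"].astype(np.uint8)
# outer arc: topmost pixel per column & left/right most
P=[]
for c in range(560):
    r=np.nonzero(px[:,c])[0]
    if len(r): P.append((c,r[0]-.5))
Q=onplane(f,np.array(P),.008)[:,:2]
r=least_squares(lambda p:np.hypot(*(Q-p).T)-.030,Q.mean(0),loss="soft_l1",f_scale=.0005)
print("rest",r.x,"res",np.abs(r.fun).mean(),len(P))
zt=s["tool_pos"][2]+.0093
px=masks_of("wrist","tin")[0]["pixels"]
px=px&(abs(X[...,2]-zt-.001)<.004)
v,u=np.nonzero(px); Q=cv2.convexHull(onplane(f,np.c_[u,v],zt)[:,:2].astype(np.float32))[:,0]
r2=least_squares(lambda p:np.hypot(*(Q-p).T)-.022,Q.mean(0),loss="soft_l1",f_scale=.0005)
print("tin",r2.x,"tcp",s["tool_pos"])
d=r.x-r2.x; y=s["tool_rot"][2]
print("move tx,ty mm",1e3*(d[0]*np.cos(y)+d[1]*np.sin(y)),1e3*(d[0]*np.sin(y)-d[1]*np.cos(y)))
E
python3 circ.py
```

```text
rest [ 0.48782245 -0.37441486] res 0.0003276872799151115 100
tin [ 0.48993319 -0.37612379] tcp [ 0.48957314 -0.37514444  0.03734397]
move tx,ty mm 1.108232254435377 -2.4794179022644967
```

>>> step_arm:
  increments:
    - {"tx": 0.005,"ty": -0.002,"tz": 0.02,"spin": 0}
    - {"tx": 0.005,"ty": -0.002,"tz": 0.032,"spin": 0}
    - {"tx": 0.005,"ty": -0.002,"tz": 0.032,"spin": 0}
    - {"tx": 0.005,"ty": -0.002,"tz": 0.032,"spin": 0}
    - {"tx": 0.005,"ty": -0.002,"tz": 0.032,"spin": 0}
    - {"tx": 0.005,"ty": -0.002,"tz": 0.032,"spin": 0}

```text
clock: 12.28
tool_pos: [0.4892, -0.3737, 0.0287]
tool_rot: [3.141, 0.0, 1.311]
force: [1.1, -0.7, -0.5]
opening: 0.501
```

```bash
python3 circ.py; python3 - <<'E'
from h import *
f=grab_frame("wrist"); cv2.imwrite("pics/w9.png",cv2.resize(f["img"][150:350,180:400,::-1],None,fx=3,fy=3))
print(read_state()["force"])
E
```

```text
rest [ 0.48786089 -0.37445437] res 0.0003162900718701835 102
tin [ 0.48942238 -0.37460555] tcp [ 0.48919945 -0.37370243  0.02864841]
move tx,ty mm -0.2556515685975133 -1.5478219665955861
[-0.87394555 -0.70269172 -1.14874685]
```

View pics/w9.png

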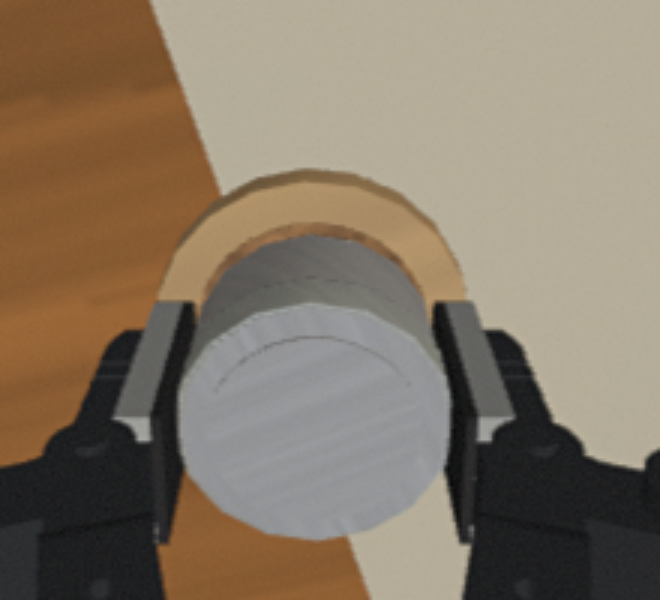

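>>> step_arm:
  increments:
    - {"tx": -0.001,"ty": -0.003,"tz": 0.004,"spin": 0}
    - {"tx": -0.001,"ty": -0.003,"tz": 0.007,"spin": 0}
    - {"tx": -0.001,"ty": -0.003,"tz": 0.009,"spin": 0}
    - {"tx": -0.001,"ty": -0.003,"tz": 0.009,"spin": 0}

```text
clock: 12.98
tool_pos: [0.4882, -0.3737, 0.0267]
tool_rot: [-3.141, 0.0, 1.311]
force: [-0.8, 1.0, 3.1]
opening: 0.499
```

```bash
python3 circ.py; python3 - <<'E'
from h import *
f=grab_frame("wrist"); cv2.imwrite("pics/w10.png",cv2.resize(f["img"][150:350,180:400,::-1],None,fx=3,fy=3))
print(read_state()["force"])
E
```

```text
rest [ 0.48754587 -0.37465536] res 0.000254158064038724 100
tin [ 0.48846818 -0.3747028 ] tcp [ 0.4882299  -0.37368007  0.02665694]
move tx,ty mm -0.1913133626989361 -0.9034940824800324
[-1.96284891  1.53715174  4.15122193]
```

View pics/w10.png

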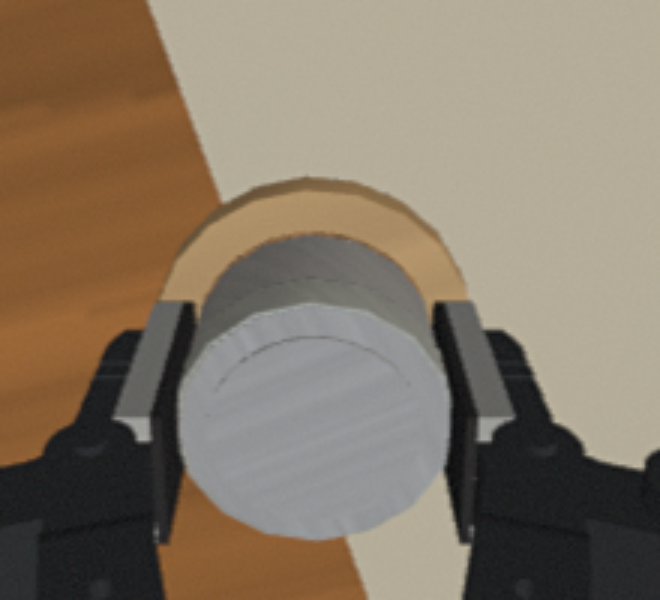

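>>> step_arm:
  increments:
    - {"tx": 0,"ty": 0,"tz": 0,"spin": 0}
    - {"tx": 0,"ty": 0,"tz": 0,"spin": 0}
    - {"tx": 0,"ty": 0,"tz": 0,"spin": 0}
    - {"tx": 0,"ty": 0,"tz": 0,"spin": 0}
  grip: 0

```text
clock: 13.68
tool_pos: [0.4884, -0.3737, 0.0262]
tool_rot: [-3.142, 0.0, 1.311]
force: [0.4, 0.5, -0.3]
opening: 0.999
```

>>> step_arm:
  increments:
    - {"tx": 0,"ty": 0,"tz": -0.1,"spin": 0}
    - {"tx": 0,"ty": 0,"tz": -0.3,"spin": 0}
    - {"tx": 0.3,"ty": -0.2,"tz": -0.6,"spin": 0}
    - {"tx": 0.6,"ty": -0.2,"tz": -0.8,"spin": 0}
    - {"tx": 0.6,"ty": -0.2,"tz": -0.9,"spin": 0}

```text
clock: 14.3
tool_pos: [0.4767, -0.236, 0.227]
tool_rot: [-3.14, -0.0, 1.31]
force: [1.0, -1.1, 0.6]
opening: 1.004
```

```bash
python3 - <<'E'
from h import *
look(["round_rest","tin","slim_rest"],"w11",dict(Z,tin=.036))
f=grab_frame("scene"); cv2.imwrite("pics/c11.png",cv2.resize(f["img"][140:260,60:220,::-1],None,fx=4,fy=4))
E
```

```text
tcp [ 0.4802 -0.2344  0.2348] [3.1292e+00 3.0000e-04 1.3149e+00] t 14.35 F [-0.4  1.9  4. ] open 1.0
round_rest 0.73 580 z0.009 c [ 0.4847 -0.3669] size [0.0589 0.0454] ang 30.6 hullc 0.4859 -0.369
tin 0.9 1068 z0.037 c [ 0.4887 -0.3734] size [0.0447 0.0444] ang 75.1 hullc 0.4886 -0.3732
slim_rest 0.8 3771 z0.009 c [ 0.5657 -0.008 ] size [0.1175 0.0528] ang 0.2 hullc 0.5657 -0.0081
```

View pics/w11.png

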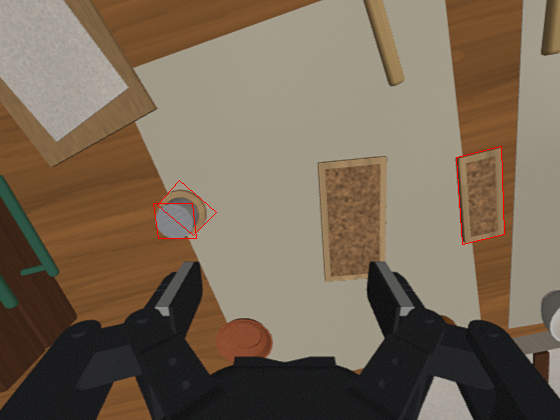

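View pics/c11.png

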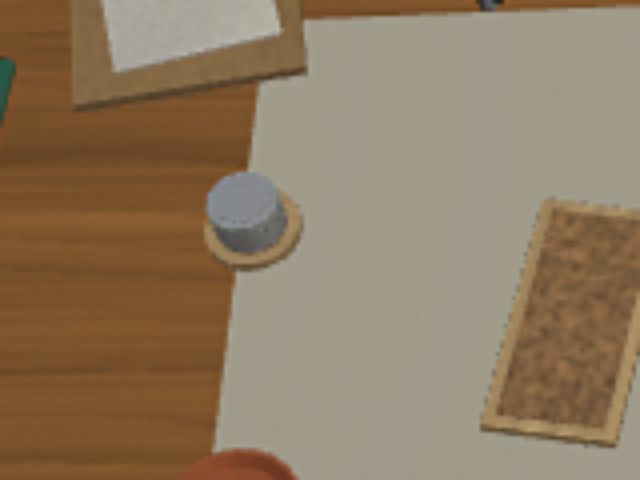

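>>> step_arm:
  increments:
    - {"tx": 0.81,"ty": -0.245,"tz": -0.1,"spin": 0}
    - {"tx": 0.81,"ty": -0.245,"tz": -0.1,"spin": 0}
    - {"tx": 0.81,"ty": -0.245,"tz": -0.1,"spin": 0}
    - {"tx": 0.81,"ty": -0.245,"tz": -0.1,"spin": 0}

```text
clock: 15.05
tool_pos: [0.4699, -0.0246, 0.2501]
tool_rot: [-3.139, 0.001, 1.312]
force: [0.9, -0.7, -0.4]
opening: 0.997
```

>>> step_arm:
  increments:
    - {"tx": 0.81,"ty": -0.245,"tz": 0,"spin": 0}
    - {"tx": 0.81,"ty": -0.245,"tz": 0,"spin": 0}
    - {"tx": 0.81,"ty": -0.245,"tz": 0,"spin": 0}
    - {"tx": 0.81,"ty": -0.245,"tz": 0,"spin": 0}
    - {"tx": 0.81,"ty": -0.245,"tz": 0,"spin": 0}
    - {"tx": 0.81,"ty": -0.245,"tz": 0,"spin": 0}

```text
clock: 15.8
tool_pos: [0.4632, 0.1841, 0.25]
tool_rot: [-3.14, 0.002, 1.309]
force: [-0.9, -0.0, -0.7]
opening: 0.999
```

```bash
python3 - <<'E'
from h import *
look(["whetstone","square_block","long_block","square_rest"],"w12")
E
```

```text
tcp [0.4633 0.1839 0.2503] [-3.1403e+00  1.7000e-03  1.3088e+00] t 15.85 F [-0.6  0.5 -0.6] open 1.002
whetstone 0.67 2559 z0.085 c [0.5248 0.1904] size [0.0339 0.101 ] ang -15.2 hullc 0.5249 0.1904
square_block 0.75 1050 z0.057 c [0.5263 0.1881] size [0.0636 0.0653] ang -17.9 hullc 0.5264 0.1879
long_block 0.74 4499 z0.009 c [0.4452 0.3492] size [0.076  0.0768] ang -82.2 hullc 0.4451 0.3493
long_block 0.69 2173 z0.029 c [0.5192 0.1866] size [0.065  0.1502] ang -12.4 hullc 0.5187 0.187
square_rest 0.78 4493 z0.009 c [0.4488 0.3575] size [0.0804 0.0812] ang -82.1 hullc 0.4487 0.3576
square_rest 0.53 1051 z0.057 c [0.5478 0.1855] size [0.0731 0.075 ] ang -17.9 hullc 0.548 0.1853
```

View pics/w12.png

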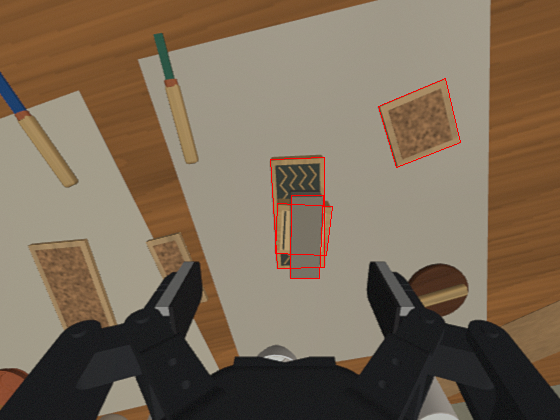

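>>> step_arm:
  increments:
    - {"tx": 0.091,"ty": 0.232,"tz": 0.3,"spin": 0.007}
    - {"tx": 0.091,"ty": 0.232,"tz": 0.48,"spin": 0.007}
    - {"tx": 0.091,"ty": 0.232,"tz": 0.48,"spin": 0.007}
    - {"tx": 0.091,"ty": 0.232,"tz": 0.48,"spin": 0.007}
    - {"tx": 0.091,"ty": 0.232,"tz": 0.48,"spin": 0.007}
    - {"tx": 0.091,"ty": 0.232,"tz": 0.58,"spin": 0.007}
    - {"tx": 0.091,"ty": 0.232,"tz": 0.66,"spin": 0.007}
    - {"tx": 0.091,"ty": 0.232,"tz": 0.687,"spin": 0.007}
    - {"tx": 0.091,"ty": 0.232,"tz": 0.687,"spin": 0.007}
    - {"tx": 0.091,"ty": 0.232,"tz": 0.687,"spin": 0.007}

```text
clock: 17.3
tool_pos: [0.5259, 0.1929, 0.0809]
tool_rot: [3.14, -0.002, 1.308]
force: [-0.4, -1.0, 0.3]
opening: 1.0
```

```bash
python3 - <<'E'
from h import *
look(["whetstone"],"w13")
E
```

```text
tcp [0.5258 0.1928 0.0807] [ 3.1400e+00 -1.8000e-03  1.3074e+00] t 17.35 F [1.  0.5 0.9] open 0.996
whetstone 0.92 12088 z0.085 c [0.5246 0.1905] size [0.0337 0.1008] ang -15.1 hullc 0.524 0.1907
```

View pics/w13.png

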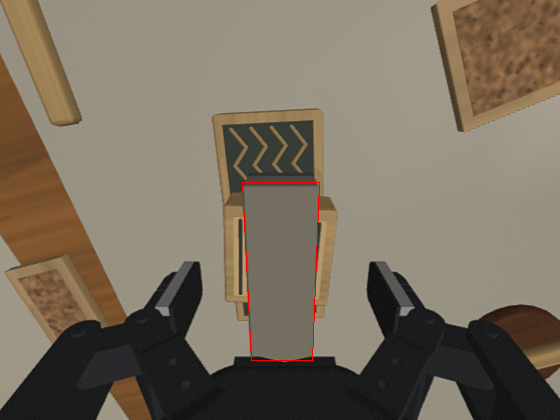

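>>> step_arm:
  increments:
    - {"tx": -0.006,"ty": -0.002,"tz": 0.01,"spin": 0}
    - {"tx": -0.006,"ty": -0.002,"tz": 0.01,"spin": 0}
    - {"tx": -0.006,"ty": -0.002,"tz": 0.01,"spin": 0}

```text
clock: 17.77
tool_pos: [0.5244, 0.191, 0.0769]
tool_rot: [-3.142, 0.0, 1.307]
force: [-1.1, 0.0, 0.0]
opening: 1.001
```

>>> step_arm:
  increments:
    - {"tx": 0,"ty": 0,"tz": 0,"spin": 0}
    - {"tx": 0,"ty": 0,"tz": 0,"spin": 0}
    - {"tx": 0,"ty": 0,"tz": 0,"spin": 0}
    - {"tx": 0,"ty": 0,"tz": 0,"spin": 0}
    - {"tx": 0,"ty": 0,"tz": 0,"spin": 0}
    - {"tx": 0,"ty": 0,"tz": 0,"spin": 0}
    - {"tx": 0,"ty": 0,"tz": 0,"spin": 0}
    - {"tx": 0,"ty": 0,"tz": 0,"spin": 0}
  grip: 255
  squeeze: 60

```text
clock: 18.77
tool_pos: [0.5246, 0.1913, 0.0772]
tool_rot: [3.141, -0.001, 1.307]
force: [-0.3, 0.5, 2.3]
opening: 0.383
```

```bash
python3 - <<'E'
from h import *
look(["whetstone"],"w14")
E
```

```text
tcp [0.5246 0.1912 0.0772] [ 3.1411e+00 -5.0000e-04  1.3072e+00] t 18.82 F [-0.6  0.9  2.3] open 0.379
whetstone 0.78 12126 z0.085 c [0.5225 0.1909] size [0.0337 0.0966] ang -15.1 hullc 0.5216 0.1911
whetstone 0.19 1779 z0.057 c [0.4979 0.1967] size [0.0513 0.0263] ang 72.4 hullc 0.4972 0.1964
```

>>> step_arm:
  increments:
    - {"tx": 0,"ty": 0,"tz": -0.04,"spin": 0}
    - {"tx": 0,"ty": 0,"tz": -0.15,"spin": 0}
    - {"tx": 0,"ty": 0,"tz": -0.35,"spin": 0}
    - {"tx": 0,"ty": 0,"tz": -0.45,"spin": 0}
    - {"tx": 0,"ty": 0,"tz": -0.45,"spin": 0}

```text
clock: 19.5
tool_pos: [0.5248, 0.1913, 0.1914]
tool_rot: [3.139, -0.003, 1.307]
force: [0.5, -0.3, -1.9]
opening: 0.387
```

```bash
python3 - <<'E'
from h import *
z=read_state()["tool_pos"][2]
look(["whetstone","square_block","long_block"],"w15",dict(Z,whetstone=z+.006))
f=grab_frame("side"); cv2.imwrite("pics/s15.png",cv2.resize(f["img"][120:360,150:430,::-1],None,fx=2.5,fy=2.5))
E
```

```text
tcp [0.5238 0.1908 0.1895] [-3.1410e+00 -5.0000e-04  1.3064e+00] t 19.55 F [-0.4 -0.8 -2.1] open 0.385
whetstone 0.96 12179 z0.199 c [0.5232 0.1907] size [0.0344 0.0974] ang -15.2 hullc 0.5224 0.191
whetstone 0.74 5514 z0.009 c [0.4883 0.0663] size [0.0337 0.0649] ang -10.2 hullc 0.4948 0.0689
long_block 0.61 3601 z0.029 c [0.479  0.1958] size [0.0656 0.066 ] ang -12.3 hullc 0.4757 0.1951
```

View pics/w15.png

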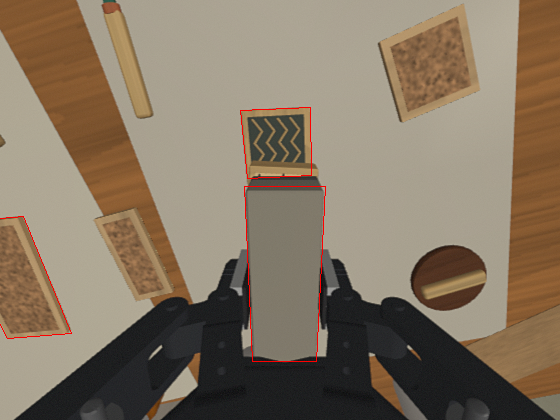

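View pics/s15.png

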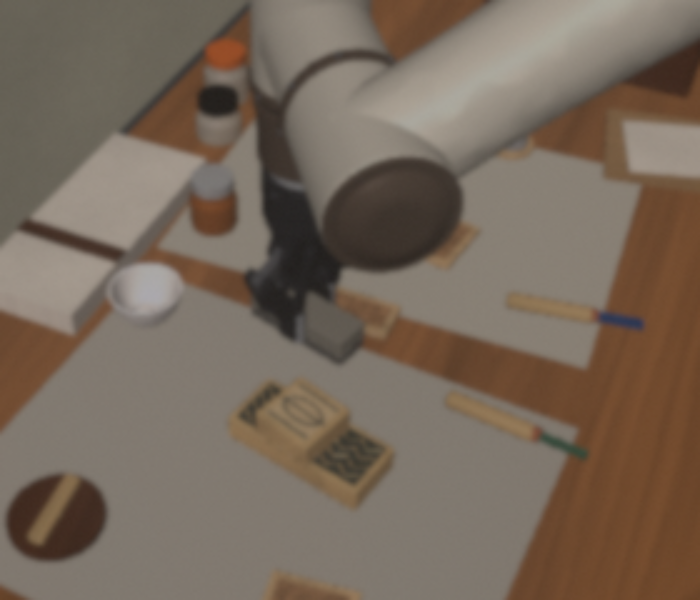

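>>> step_arm:
  increments:
    - {"tx": -0.714,"ty": 0.365,"tz": 0,"spin": -0.532}
    - {"tx": -0.714,"ty": 0.365,"tz": 0,"spin": -0.532}
    - {"tx": -0.714,"ty": 0.365,"tz": 0,"spin": -0.532}
    - {"tx": -0.714,"ty": 0.365,"tz": 0,"spin": -0.532}
    - {"tx": -0.714,"ty": 0.365,"tz": 0,"spin": -0.532}
    - {"tx": -0.714,"ty": 0.365,"tz": 0,"spin": -0.532}
    - {"tx": -0.714,"ty": 0.365,"tz": 0,"spin": -0.532}

```text
clock: 20.62
tool_pos: [0.5658, -0.0038, 0.1893]
tool_rot: [-3.141, -0.0, 1.575]
force: [1.2, 0.6, -1.1]
opening: 0.387
```

```bash
python3 - <<'E'
from h import *
z=read_state()["tool_pos"][2]
look(["whetstone","slim_rest"],"w16",dict(Z,whetstone=z+.006))
f=grab_frame("scene"); cv2.imwrite("pics/c16.png",cv2.resize(f["img"][150:280,200:340,::-1],None,fx=4,fy=4))
E
```

```text
tcp [ 0.5658 -0.0039  0.1894] [-3.1415e+00 -1.0000e-04  1.5750e+00] t 20.68 F [ 0.2 -0.6 -1.8] open 0.388
whetstone 0.96 12099 z0.197 c [ 0.5643 -0.0047] size [0.0967 0.0342] ang 0.2 hullc 0.5632 -0.0048
slim_rest 0.68 2145 z0.009 c [ 0.5317 -0.0064] size [0.0473 0.0499] ang -89.8 hullc 0.5317 -0.0063
```

View pics/w16.png

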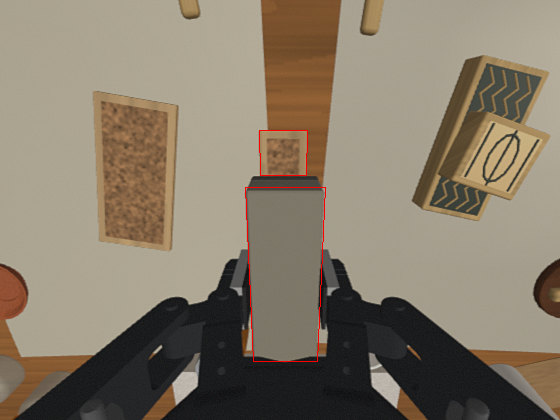

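View pics/c16.png

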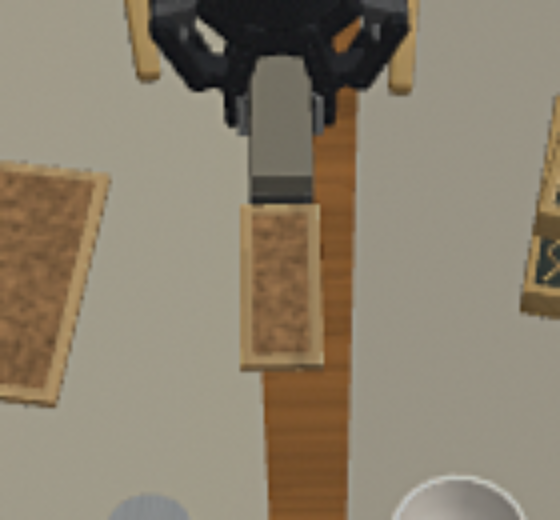

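>>> step_arm:
  increments:
    - {"tx": -0.006,"ty": 0,"tz": 0.15,"spin": 0}
    - {"tx": -0.006,"ty": 0,"tz": 0.35,"spin": 0}
    - {"tx": -0.006,"ty": 0,"tz": 0.52,"spin": 0}
    - {"tx": -0.006,"ty": 0,"tz": 0.6,"spin": 0}
    - {"tx": -0.006,"ty": 0,"tz": 0.6,"spin": 0}
    - {"tx": -0.006,"ty": 0,"tz": 0.6,"spin": 0}
    - {"tx": -0.006,"ty": 0,"tz": 0.6,"spin": 0}
    - {"tx": -0.006,"ty": 0,"tz": 0.6,"spin": 0}

```text
clock: 21.82
tool_pos: [0.5665, -0.0064, 0.0405]
tool_rot: [3.14, -0.0, 1.573]
force: [-0.9, 0.5, -2.3]
opening: 0.387
```

```bash
python3 - <<'E'
from h import *
z=read_state()["tool_pos"][2]
look(["whetstone","slim_rest"],"w17",dict(Z,whetstone=z+.0068))
f=grab_frame("scene"); cv2.imwrite("pics/c17.png",cv2.resize(f["img"][150:280,200:340,::-1],None,fx=4,fy=4))
E
```

```text
tcp [ 0.5663 -0.0065  0.0403] [ 3.1400e+00 -4.0000e-04  1.5731e+00] t 21.88 F [ 0.1  0.  -1.6] open 0.384
whetstone 0.91 12148 z0.048 c [ 0.5642 -0.0075] size [0.0967 0.0339] ang 0.1 hullc 0.5634 -0.0075
slim_rest 0.81 2709 z0.009 c [ 0.5655 -0.0064] size [0.1154 0.0498] ang 0.2 hullc 0.5644 -0.0067
```

View pics/w17.png

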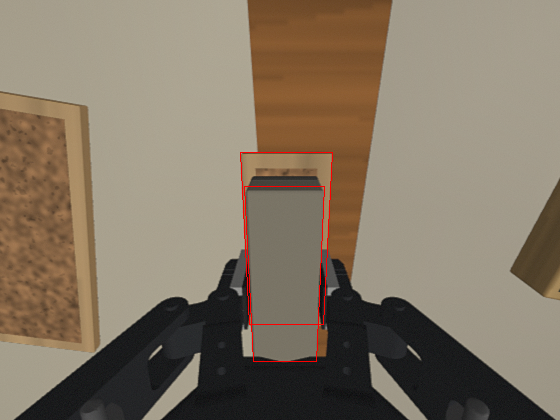

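View pics/c17.png

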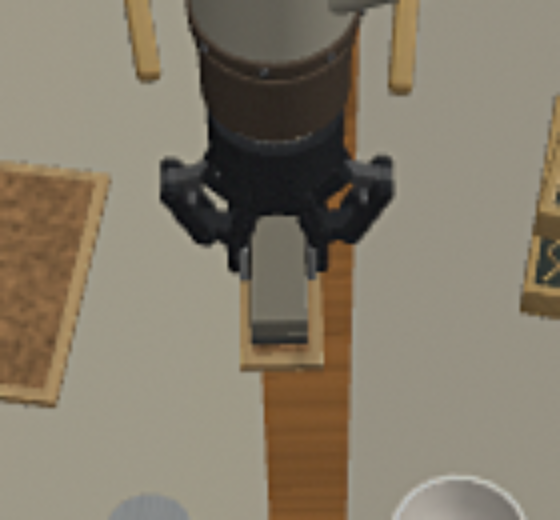

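>>> step_arm:
  increments:
    - {"tx": 0.004,"ty": -0.002,"tz": 0.015,"spin": 0}
    - {"tx": 0.004,"ty": -0.002,"tz": 0.03,"spin": 0}
    - {"tx": 0.004,"ty": -0.002,"tz": 0.036,"spin": 0}
    - {"tx": 0.004,"ty": -0.002,"tz": 0.036,"spin": 0}
    - {"tx": 0.004,"ty": -0.002,"tz": 0.036,"spin": 0}

```text
clock: 22.65
tool_pos: [0.5655, -0.0056, 0.0305]
tool_rot: [3.141, -0.0, 1.573]
force: [-0.1, 0.5, -1.0]
opening: 0.385
```

```bash
python3 - <<'E'
from h import *
z=read_state()["tool_pos"][2]
look(["whetstone","slim_rest"],"w18",dict(Z,whetstone=z+.0068))
f=grab_frame("wrist"); cv2.imwrite("pics/w18.png",cv2.resize(f["img"][130:330,180:400,::-1],None,fx=3,fy=3))
E
```

```text
tcp [ 0.5655 -0.0056  0.0305] [ 3.1414 -0.      1.573 ] t 22.7 F [ 0.4 -0.2 -1.5] open 0.383
whetstone 0.75 12050 z0.038 c [ 0.5632 -0.0066] size [0.0965 0.0337] ang 0.1 hullc 0.5623 -0.0066
slim_rest 0.74 2892 z0.009 c [ 0.566  -0.0065] size [0.1164 0.0498] ang 0.1 hullc 0.5654 -0.0062
```

View pics/w18.png

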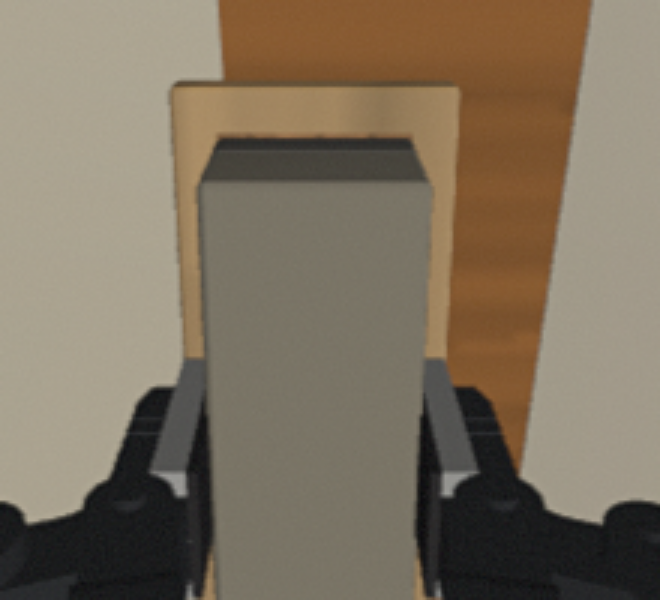

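>>> step_arm:
  increments:
    - {"tx": 0.001,"ty": 0,"tz": 0.003,"spin": 0}
    - {"tx": 0.001,"ty": 0,"tz": 0.006,"spin": 0}
    - {"tx": 0.001,"ty": 0,"tz": 0.007,"spin": 0}
    - {"tx": 0.001,"ty": 0,"tz": 0.007,"spin": 0}

```text
clock: 23.35
tool_pos: [0.5655, -0.0053, 0.0292]
tool_rot: [3.141, 0.0, 1.573]
force: [-1.8, 0.9, 5.5]
opening: 0.38
```

```bash
python3 - <<'E'
from h import *
s=read_state();print(s["tool_pos"],s["force"])
f=grab_frame("wrist"); cv2.imwrite("pics/w19.png",cv2.resize(f["img"][130:330,180:400,::-1],None,fx=3,fy=3))
E
```

```text
[ 0.56545871 -0.00528498  0.02921303] [-1.81725298  0.93968597  5.52701372]
```

View pics/w19.png

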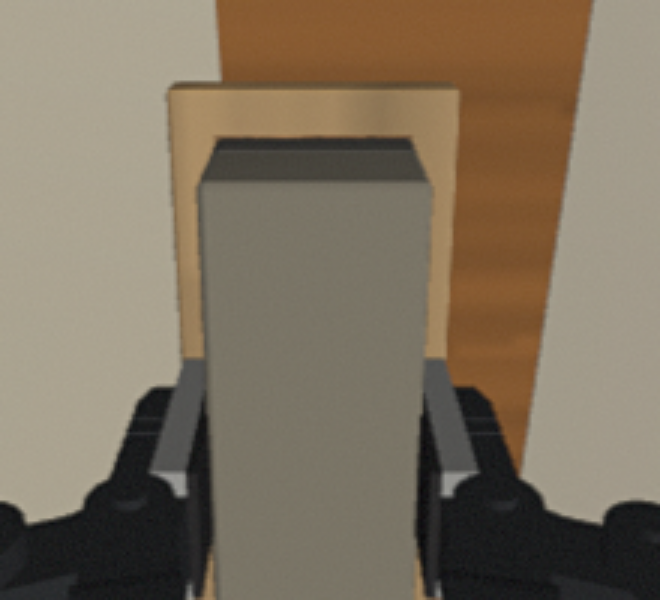

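>>> step_arm:
  increments:
    - {"tx": 0,"ty": 0,"tz": 0,"spin": 0}
    - {"tx": 0,"ty": 0,"tz": 0,"spin": 0}
    - {"tx": 0,"ty": 0,"tz": 0,"spin": 0}
    - {"tx": 0,"ty": 0,"tz": 0,"spin": 0}
  grip: 0

```text
clock: 23.9
tool_pos: [0.5654, -0.0053, 0.0286]
tool_rot: [-3.141, 0.0, 1.573]
force: [-0.4, 0.9, 0.8]
opening: 0.998
```

>>> step_arm:
  increments:
    - {"tx": 0,"ty": 0,"tz": -0.1,"spin": 0}
    - {"tx": 0,"ty": 0,"tz": -0.3,"spin": 0}
    - {"tx": 0,"ty": -0.1,"tz": -0.5,"spin": 0.2}
    - {"tx": 0.3,"ty": -0.3,"tz": -0.75,"spin": 0.4}
    - {"tx": 0.55,"ty": -0.4,"tz": -0.88,"spin": 0.57}
    - {"tx": 0.75,"ty": -0.41,"tz": -0.88,"spin": 0.57}
    - {"tx": 0.75,"ty": -0.41,"tz": -0.88,"spin": 0.57}
    - {"tx": 0.75,"ty": -0.41,"tz": -0.88,"spin": 0.57}

```text
clock: 24.9
tool_pos: [0.4623, 0.1843, 0.2499]
tool_rot: [3.14, -0.002, 1.292]
force: [0.7, -0.2, 0.4]
opening: 0.999
```

```bash
python3 - <<'E'
from h import *
look(["whetstone","square_block","long_block","square_rest","slim_rest"],"w20",dict(Z,whetstone=.036))
f=grab_frame("scene"); cv2.imwrite("pics/c20.png",cv2.resize(f["img"][150:280,200:340,::-1],None,fx=4,fy=4))
E
```

```text
tcp [0.4621 0.1829 0.249 ] [ 3.1413e+00 -7.0000e-04  1.2904e+00] t 24.95 F [-0.4 -0.4 -0.3] open 1.001
whetstone 0.82 642 z0.037 c [ 0.5364 -0.0043] size [0.0361 0.0437] ang -0.1 hullc 0.5337 -0.0056
square_block 0.58 2605 z0.057 c [0.5264 0.188 ] size [0.0635 0.0651] ang -18.1 hullc 0.5262 0.1881
long_block 0.94 2903 z0.029 c [0.5193 0.187 ] size [0.0657 0.1503] ang -12.3 hullc 0.5191 0.1869
long_block 0.37 638 z0.037 c [ 0.5406 -0.0093] size [0.0369 0.0458] ang -0.1 hullc 0.5377 -0.0104
square_rest 0.79 4504 z0.009 c [0.4488 0.3575] size [0.0805 0.0812] ang -82.2 hullc 0.4488 0.3576
slim_rest 0.98 528 z0.009 c [ 0.5652 -0.0039] size [0.118  0.0521] ang 1.3 hullc 0.5533 0.0018
slim_rest 0.65 2918 z0.029 c [0.5273 0.1859] size [0.0694 0.1589] ang -12.3 hullc 0.5271 0.1859
```

View pics/w20.png

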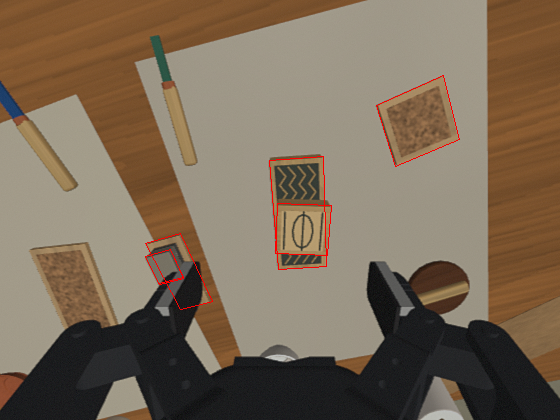

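View pics/c20.png

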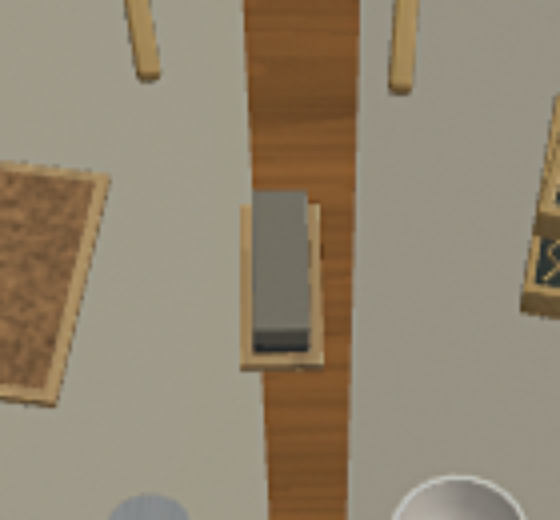

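>>> step_arm:
  increments:
    - {"tx": 0.094,"ty": 0.243,"tz": 0.2,"spin": 0.068}
    - {"tx": 0.094,"ty": 0.243,"tz": 0.4,"spin": 0.068}
    - {"tx": 0.094,"ty": 0.243,"tz": 0.58,"spin": 0.068}
    - {"tx": 0.094,"ty": 0.243,"tz": 0.58,"spin": 0.068}
    - {"tx": 0.094,"ty": 0.243,"tz": 0.58,"spin": 0.068}
    - {"tx": 0.094,"ty": 0.243,"tz": 0.58,"spin": 0.068}
    - {"tx": 0.094,"ty": 0.243,"tz": 0.58,"spin": 0.068}

```text
clock: 26.12
tool_pos: [0.5281, 0.1881, 0.1057]
tool_rot: [3.139, -0.003, 1.254]
force: [-0.1, -0.2, -1.0]
opening: 1.0
```

```bash
python3 - <<'E'
from h import *
look(["square_block","long_block"],"w21")
E
```

```text
tcp [0.5279 0.188  0.1053] [ 3.1398e+00 -2.4000e-03  1.2543e+00] t 26.18 F [-0.2 -0.2 -0.9] open 1.005
square_block 0.71 8535 z0.057 c [0.5266 0.1881] size [0.0637 0.0646] ang -18.2 hullc 0.5266 0.1881
long_block 0.81 8512 z0.029 c [0.5198 0.1869] size [0.0655 0.1494] ang -12.2 hullc 0.5198 0.187
```

View pics/w21.png

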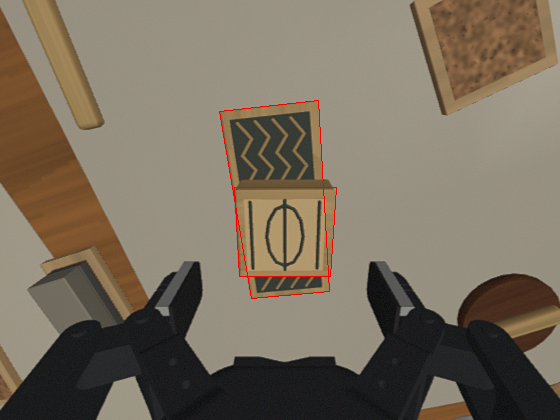

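>>> step_arm:
  increments:
    - {"tx": 0.002,"ty": -0.004,"tz": 0.12,"spin": 0}
    - {"tx": 0.002,"ty": -0.004,"tz": 0.2,"spin": 0}
    - {"tx": 0.002,"ty": -0.004,"tz": 0.231,"spin": 0}
    - {"tx": 0.002,"ty": -0.004,"tz": 0.231,"spin": 0}
    - {"tx": 0.002,"ty": -0.004,"tz": 0.231,"spin": 0}

```text
clock: 26.9
tool_pos: [0.5272, 0.1887, 0.0469]
tool_rot: [3.14, -0.001, 1.254]
force: [0.2, 0.0, 0.4]
opening: 1.0
```

```bash
python3 - <<'E'
from h import *
look(["square_block"],"w22")
E
```

```text
tcp [0.5272 0.1887 0.0469] [ 3.1404e+00 -1.5000e-03  1.2543e+00] t 26.95 F [-0.7  0.2  0.4] open 1.0
square_block 0.94 15733 z0.057 c [0.526  0.1882] size [0.0632 0.0662] ang -17.9 hullc 0.526 0.1882
```

View pics/w22.png

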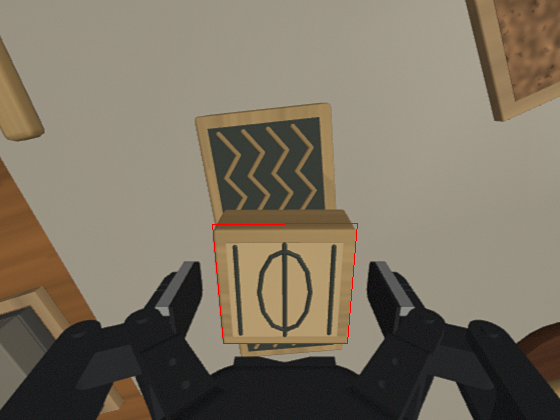

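>>> step_arm:
  increments:
    - {"tx": 0,"ty": 0,"tz": 0,"spin": 0}
    - {"tx": 0,"ty": 0,"tz": 0,"spin": 0}
    - {"tx": 0,"ty": 0,"tz": 0,"spin": 0}
    - {"tx": 0,"ty": 0,"tz": 0,"spin": 0}
    - {"tx": 0,"ty": 0,"tz": 0,"spin": 0}
    - {"tx": 0,"ty": 0,"tz": 0,"spin": 0}
  grip: 255
  squeeze: 60

```text
clock: 27.75
tool_pos: [0.5271, 0.1887, 0.0469]
tool_rot: [3.14, -0.001, 1.255]
force: [-0.5, 0.8, 5.8]
opening: 0.735
```

```bash
python3 - <<'E'
from h import *
look(["square_block"],"w23")
E
```

```text
tcp [0.5271 0.1887 0.0469] [ 3.1405e+00 -1.0000e-03  1.2545e+00] t 27.8 F [-0.7  1.   6.3] open 0.73
square_block 0.9 15592 z0.057 c [0.5262 0.188 ] size [0.0632 0.0652] ang -18.2 hullc 0.5262 0.188
```

>>> step_arm:
  increments:
    - {"tx": 0,"ty": 0,"tz": -0.04,"spin": 0}
    - {"tx": 0,"ty": 0,"tz": -0.15,"spin": 0}
    - {"tx": 0,"ty": 0,"tz": -0.3,"spin": 0}
    - {"tx": 0,"ty": 0,"tz": -0.45,"spin": 0}
    - {"tx": 0,"ty": 0,"tz": -0.45,"spin": 0}

```text
clock: 28.48
tool_pos: [0.5281, 0.1892, 0.1619]
tool_rot: [3.137, -0.006, 1.254]
force: [-0.9, 0.2, -0.5]
opening: 0.731
```

```bash
python3 - <<'E'
from h import *
z=read_state()["tool_pos"][2]
look(["square_block","long_block","square_rest"],"w24",dict(Z,square_block=z+.0091))
f=grab_frame("side"); cv2.imwrite("pics/s24.png",cv2.resize(f["img"][120:360,150:430,::-1],None,fx=2.5,fy=2.5))
E
```

```text
tcp [0.5268 0.1886 0.1597] [ 3.1404e+00 -2.4000e-03  1.2538e+00] t 28.52 F [-0.4 -0.6 -1.9] open 0.734
long_block 0.72 7657 z0.029 c [0.4945 0.1925] size [0.0656 0.0975] ang -12.3 hullc 0.4932 0.1932
square_rest 0.76 9093 z0.009 c [0.4492 0.3572] size [0.0798 0.082 ] ang -82.2 hullc 0.4518 0.3557
```

View pics/w24.png

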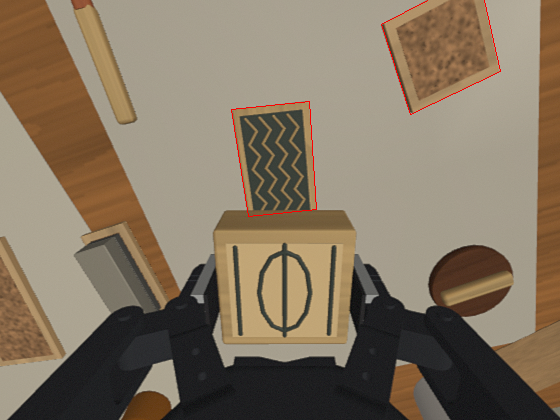

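View pics/s24.png

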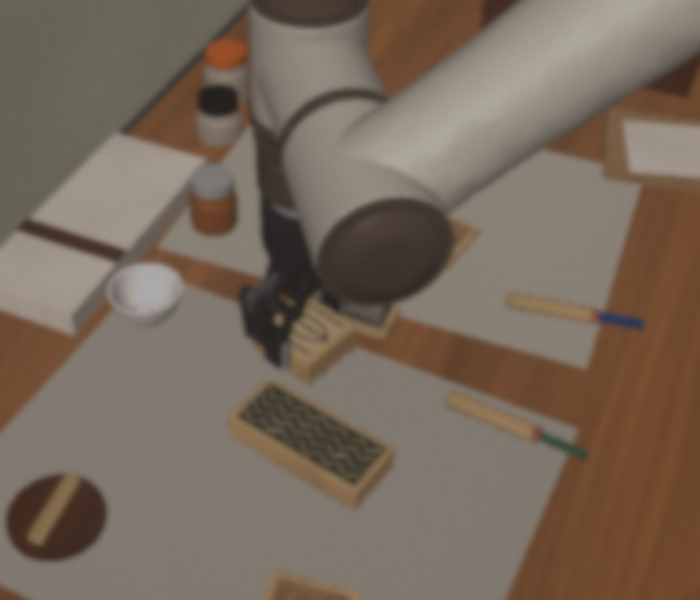

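>>> step_arm:
  increments:
    - {"tx": 0.2,"ty": -0.18,"tz": 0,"spin": -0.3}
    - {"tx": 0.4,"ty": -0.36,"tz": 0,"spin": -0.6}
    - {"tx": 0.553,"ty": -0.507,"tz": 0,"spin": -0.904}
    - {"tx": 0.553,"ty": -0.507,"tz": 0,"spin": -0.904}
    - {"tx": 0.553,"ty": -0.507,"tz": 0,"spin": -0.904}
    - {"tx": 0.553,"ty": -0.507,"tz": 0,"spin": -0.904}
    - {"tx": 0.553,"ty": -0.507,"tz": 0,"spin": -0.904}

```text
clock: 29.6
tool_pos: [0.4498, 0.358, 0.1584]
tool_rot: [-3.141, 0.0, 1.704]
force: [-0.5, 0.8, -0.9]
opening: 0.735
```

```bash
python3 - <<'E'
from h import *
z=read_state()["tool_pos"][2]
look(["square_block","square_rest"],"w25",dict(Z,square_block=z+.0091))
E
```

```text
tcp [0.4498 0.3582 0.1585] [-3.1415e+00  1.0000e-04  1.7043e+00] t 29.65 F [-0.2 -0.4 -0.9] open 0.732
square_block 0.61 15654 z0.169 c [0.4487 0.3568] size [0.0651 0.0632] ang 7.6 hullc 0.4488 0.3568
square_rest 0.74 4789 z0.009 c [0.4378 0.3568] size [0.0583 0.0799] ang -82.4 hullc 0.4377 0.3569
```

View pics/w25.png

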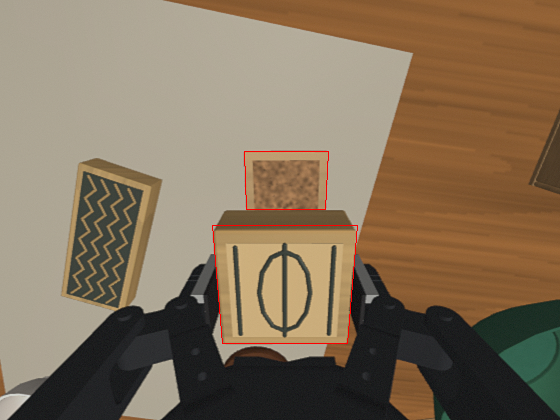

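>>> step_arm:
  increments:
    - {"tx": 0.006,"ty": 0,"tz": 0.12,"spin": -0.004}
    - {"tx": 0.006,"ty": 0,"tz": 0.3,"spin": -0.004}
    - {"tx": 0.006,"ty": 0,"tz": 0.42,"spin": -0.004}
    - {"tx": 0.006,"ty": 0,"tz": 0.486,"spin": -0.004}
    - {"tx": 0.006,"ty": 0,"tz": 0.486,"spin": -0.004}
    - {"tx": 0.006,"ty": 0,"tz": 0.486,"spin": -0.004}
    - {"tx": 0.006,"ty": 0,"tz": 0.486,"spin": -0.004}
    - {"tx": 0.006,"ty": 0,"tz": 0.486,"spin": -0.004}

```text
clock: 30.75
tool_pos: [0.4493, 0.3611, 0.0379]
tool_rot: [3.14, -0.001, 1.708]
force: [-0.1, 0.7, -0.3]
opening: 0.738
```

```bash
python3 - <<'E'
from h import *
z=read_state()["tool_pos"][2]
look(["square_block","square_rest"],"w26",dict(Z,square_block=z+.0091))
f=grab_frame("wrist"); cv2.imwrite("pics/w26.png",cv2.resize(f["img"][150:350,170:400,::-1],None,fx=3,fy=3))
E
```

```text
tcp [0.4492 0.361  0.0377] [ 3.1406e+00 -1.0000e-03  1.7082e+00] t 30.8 F [ 1.2 -0.6 -1.3] open 0.737
square_block 0.67 15774 z0.048 c [0.4483 0.3597] size [0.0652 0.0635] ang 7.8 hullc 0.4484 0.3598
square_rest 0.56 3897 z0.009 c [0.421  0.3545] size [0.0265 0.0797] ang -82.2 hullc 0.42 0.3529
```

View pics/w26.png

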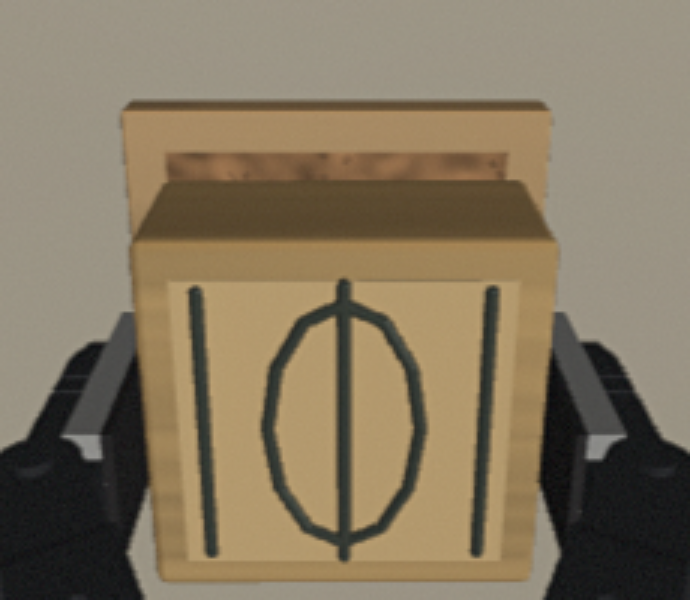

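>>> step_arm:
  increments:
    - {"tx": -0.006,"ty": -0.005,"tz": 0.015,"spin": 0}
    - {"tx": -0.006,"ty": -0.005,"tz": 0.03,"spin": 0}
    - {"tx": -0.006,"ty": -0.005,"tz": 0.034,"spin": 0}
    - {"tx": -0.006,"ty": -0.005,"tz": 0.034,"spin": 0}
    - {"tx": -0.006,"ty": -0.005,"tz": 0.034,"spin": 0}

```text
clock: 31.58
tool_pos: [0.4481, 0.3591, 0.0285]
tool_rot: [3.141, -0.0, 1.708]
force: [-0.7, 0.6, -0.6]
opening: 0.735
```

```bash
python3 - <<'E'
from h import *
z=read_state()["tool_pos"][2]
look(["square_block","square_rest"],"w27",dict(Z,square_block=z+.0091))
f=grab_frame("wrist"); cv2.imwrite("pics/w27.png",cv2.resize(f["img"][150:350,170:400,::-1],None,fx=3,fy=3))
E
```

```text
tcp [0.4481 0.3591 0.0286] [ 3.1414e+00 -1.0000e-04  1.7081e+00] t 31.62 F [ 0.5  0.7 -1.3] open 0.735
square_block 0.65 15668 z0.039 c [0.4471 0.3578] size [0.0652 0.0632] ang 7.8 hullc 0.4471 0.3579
square_rest 0.61 3146 z0.009 c [0.4181 0.3541] size [0.0217 0.0797] ang -82.6 hullc 0.4183 0.3543
```

View pics/w27.png

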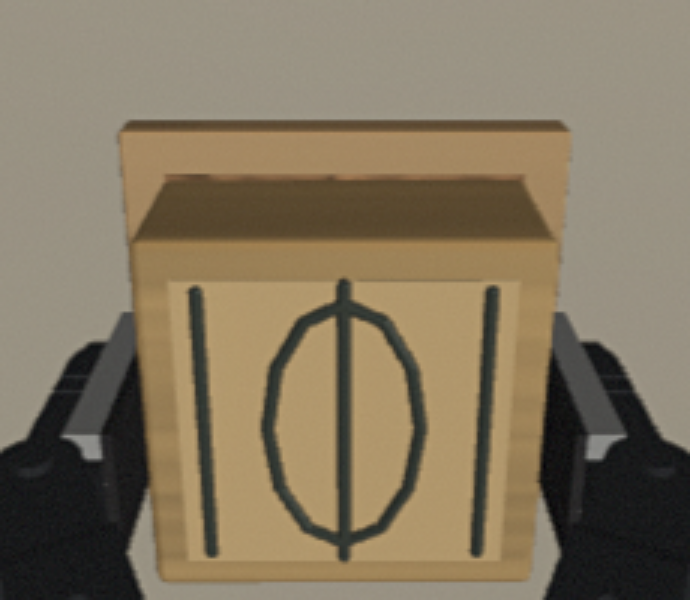

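>>> step_arm:
  increments:
    - {"tx": 0,"ty": -0.002,"tz": 0.003,"spin": 0}
    - {"tx": 0,"ty": -0.002,"tz": 0.006,"spin": 0}
    - {"tx": 0,"ty": -0.002,"tz": 0.008,"spin": 0}
    - {"tx": 0,"ty": -0.002,"tz": 0.008,"spin": 0}

```text
clock: 32.28
tool_pos: [0.4474, 0.3589, 0.0269]
tool_rot: [3.142, -0.0, 1.708]
force: [-1.5, -0.9, 3.1]
opening: 0.736
```

```bash
python3 - <<'E'
from h import *
s=read_state();print(s["tool_pos"],s["force"])
f=grab_frame("wrist"); cv2.imwrite("pics/w28.png",cv2.resize(f["img"][150:350,170:400,::-1],None,fx=3,fy=3))
E
```

```text
[0.44743465 0.35894986 0.02686893] [-1.52315704 -0.86282871  3.1411193 ]
```

View pics/w28.png

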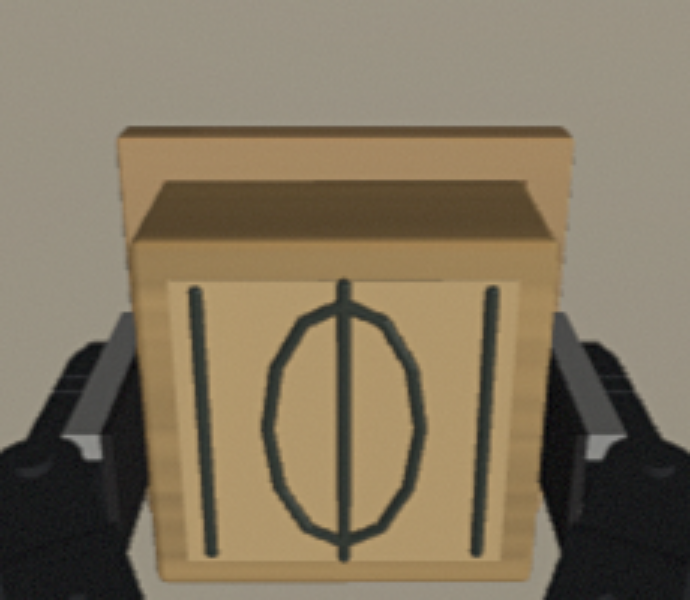

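>>> step_arm:
  increments:
    - {"tx": 0,"ty": 0,"tz": 0,"spin": 0}
    - {"tx": 0,"ty": 0,"tz": 0,"spin": 0}
    - {"tx": 0,"ty": 0,"tz": 0,"spin": 0}
    - {"tx": 0,"ty": 0,"tz": 0,"spin": 0}
  grip: 0

```text
clock: 32.83
tool_pos: [0.4475, 0.359, 0.0264]
tool_rot: [-3.142, 0.0, 1.708]
force: [-0.3, 0.2, -0.9]
opening: 1.002
```

>>> step_arm:
  increments:
    - {"tx": 0,"ty": 0,"tz": -0.1,"spin": 0}
    - {"tx": 0,"ty": 0,"tz": -0.3,"spin": 0}
    - {"tx": -0.1,"ty": -0.02,"tz": -0.5,"spin": 0.2}
    - {"tx": -0.3,"ty": -0.05,"tz": -0.7,"spin": 0.4}
    - {"tx": -0.5,"ty": -0.076,"tz": -0.88,"spin": 0.7}
    - {"tx": -0.696,"ty": -0.076,"tz": -0.88,"spin": 0.704}
    - {"tx": -0.696,"ty": -0.076,"tz": -0.88,"spin": 0.704}
    - {"tx": -0.696,"ty": -0.076,"tz": -0.88,"spin": 0.704}

```text
clock: 33.83
tool_pos: [0.4525, 0.1839, 0.2465]
tool_rot: [3.142, -0.0, 1.355]
force: [0.8, -0.2, -0.9]
opening: 0.998
```

```bash
python3 - <<'E'
from h import *
look(["square_block","long_block","square_rest"],"w29",dict(Z,square_block=.036))
f=grab_frame("scene"); cv2.imwrite("pics/c29.png",cv2.resize(f["img"][130:240,350:480,::-1],None,fx=4,fy=4))
E
```

```text
tcp [0.4524 0.1844 0.2461] [-3.1412e+00  2.0000e-04  1.3564e+00] t 33.88 F [ 1.1  0.2 -0.3] open 1.003
square_block 0.95 3249 z0.037 c [0.4477 0.3567] size [0.0644 0.0652] ang -82.2 hullc 0.4477 0.3568
square_block 0.64 4990 z0.009 c [ 0.5411 -0.1359] size [0.0801 0.1498] ang -9.3 hullc 0.5387 -0.1361
long_block 0.71 5521 z0.029 c [0.519 0.187] size [0.0657 0.1486] ang -12.2 hullc 0.5192 0.1871
square_rest 0.82 965 z0.009 c [0.4485 0.3573] size [0.0804 0.081 ] ang -82.4 hullc 0.4403 0.3459
```

View pics/w29.png

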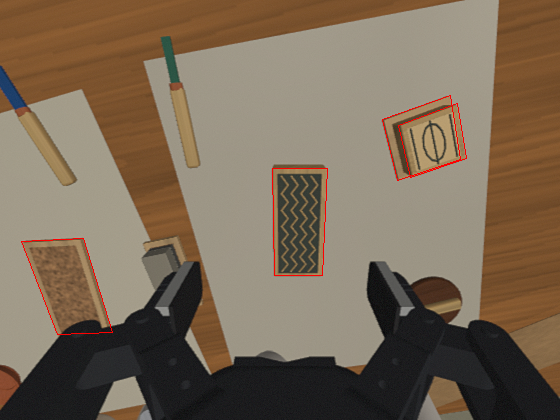

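View pics/c29.png

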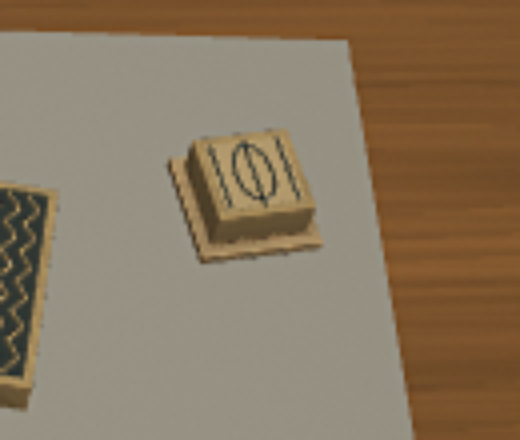

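>>> step_arm:
  increments:
    - {"tx": 0.071,"ty": 0.26,"tz": 0.2,"spin": 0}
    - {"tx": 0.071,"ty": 0.26,"tz": 0.4,"spin": 0}
    - {"tx": 0.071,"ty": 0.26,"tz": 0.62,"spin": 0}
    - {"tx": 0.071,"ty": 0.26,"tz": 0.66,"spin": 0}
    - {"tx": 0.071,"ty": 0.26,"tz": 0.66,"spin": 0}
    - {"tx": 0.071,"ty": 0.26,"tz": 0.66,"spin": 0}
    - {"tx": 0.071,"ty": 0.26,"tz": 0.66,"spin": 0}

```text
clock: 34.95
tool_pos: [0.5207, 0.1883, 0.0838]
tool_rot: [3.138, -0.003, 1.357]
force: [0.3, 0.6, 0.3]
opening: 1.002
```

```bash
python3 - <<'E'
from h import *
look(["long_block"],"w30")
E
```

```text
tcp [0.5205 0.1881 0.0834] [ 3.1391e+00 -2.7000e-03  1.3565e+00] t 35.0 F [-1.1 -0.3  0.2] open 1.0
long_block 0.82 19643 z0.029 c [0.5199 0.1868] size [0.0655 0.149 ] ang -12.3 hullc 0.5198 0.1869
```

View pics/w30.png

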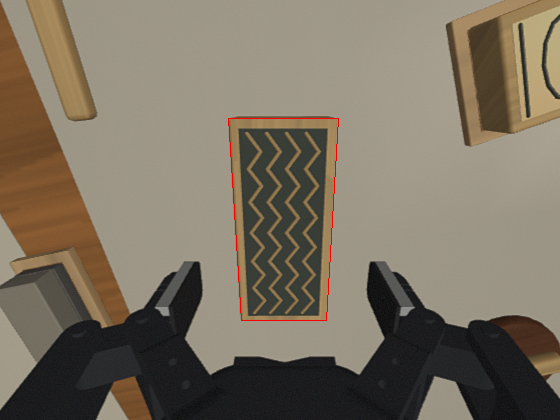

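>>> step_arm:
  increments:
    - {"tx": -0.002,"ty": -0.001,"tz": 0.12,"spin": 0}
    - {"tx": -0.002,"ty": -0.001,"tz": 0.2,"spin": 0}
    - {"tx": -0.002,"ty": -0.001,"tz": 0.245,"spin": 0}
    - {"tx": -0.002,"ty": -0.001,"tz": 0.245,"spin": 0}
    - {"tx": -0.002,"ty": -0.001,"tz": 0.245,"spin": 0}

```text
clock: 35.67
tool_pos: [0.52, 0.1875, 0.0211]
tool_rot: [3.14, -0.001, 1.356]
force: [0.7, 0.0, -0.5]
opening: 1.001
```

```bash
python3 - <<'E'
from h import *
look(["long_block"],"w31")
E
```

```text
tcp [0.52   0.1874 0.0212] [ 3.1402e+00 -1.3000e-03  1.3563e+00] t 35.73 F [0.1 0.5 0.6] open 0.998
long_block 0.72 33155 z0.029 c [0.5072 0.1896] size [0.0652 0.1241] ang -12.3 hullc 0.5072 0.1896
```

View pics/w31.png

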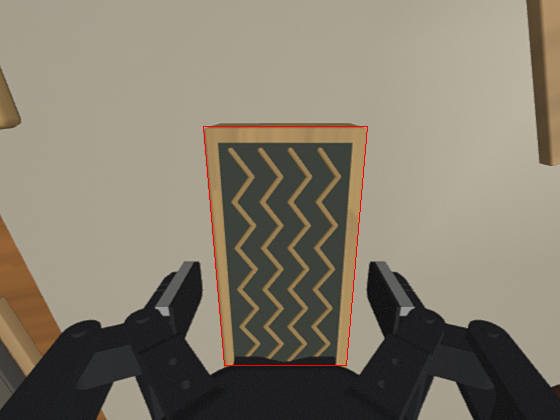

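>>> step_arm:
  increments:
    - {"tx": 0,"ty": 0,"tz": 0,"spin": 0}
    - {"tx": 0,"ty": 0,"tz": 0,"spin": 0}
    - {"tx": 0,"ty": 0,"tz": 0,"spin": 0}
    - {"tx": 0,"ty": 0,"tz": 0,"spin": 0}
    - {"tx": 0,"ty": 0,"tz": 0,"spin": 0}
    - {"tx": 0,"ty": 0,"tz": 0,"spin": 0}
  grip: 255
  squeeze: 75

```text
clock: 36.52
tool_pos: [0.52, 0.1875, 0.0214]
tool_rot: [3.14, -0.001, 1.357]
force: [-0.8, 0.1, 6.9]
opening: 0.753
```

```bash
python3 - <<'E'
from h import *
look(["long_block"],"w32")
E
```

```text
tcp [0.52   0.1875 0.0214] [ 3.1402e+00 -1.2000e-03  1.3567e+00] t 36.58 F [-1.5 -0.   4.6] open 0.756
long_block 0.63 32987 z0.029 c [0.5078 0.1892] size [0.0652 0.1246] ang -12.3 hullc 0.5078 0.1892
```

>>> step_arm:
  increments:
    - {"tx": 0,"ty": 0,"tz": -0.04,"spin": 0}
    - {"tx": 0,"ty": 0,"tz": -0.15,"spin": 0}
    - {"tx": 0,"ty": 0,"tz": -0.35,"spin": 0}
    - {"tx": 0,"ty": 0,"tz": -0.55,"spin": 0}
    - {"tx": 0,"ty": 0,"tz": -0.6,"spin": 0}
    - {"tx": 0,"ty": 0,"tz": -0.6,"spin": 0}

```text
clock: 37.38
tool_pos: [0.519, 0.1869, 0.1704]
tool_rot: [-3.141, -0.001, 1.356]
force: [-0.4, -0.2, -2.7]
opening: 0.752
```

```bash
python3 - <<'E'
from h import *
z=read_state()["tool_pos"][2]
look(["long_block"],"w33",dict(Z,long_block=z+.007))
f=grab_frame("side"); cv2.imwrite("pics/s33.png",cv2.resize(f["img"][120:360,150:430,::-1],None,fx=2.5,fy=2.5))
E
```

```text
tcp [0.5183 0.1866 0.169 ] [-3.1393e+00  1.2000e-03  1.3554e+00] t 37.42 F [-0.4 -0.5 -3.4] open 0.752
long_block 0.75 32884 z0.178 c [0.5065 0.1887] size [0.065  0.1241] ang -12.3 hullc 0.5061 0.1887
```

View pics/w33.png

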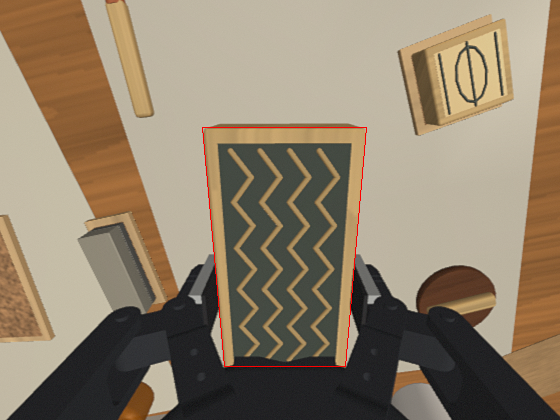

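View pics/s33.png

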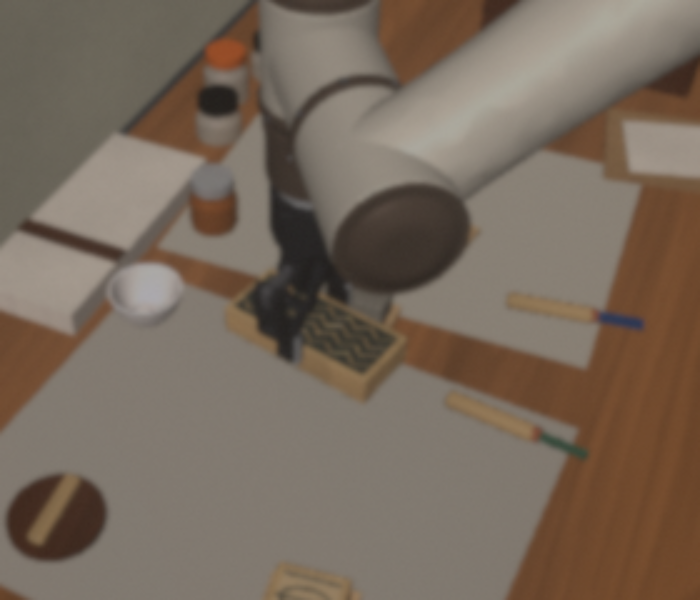

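>>> step_arm:
  increments:
    - {"tx": -0.2,"ty": 0.07,"tz": 0,"spin": 0}
    - {"tx": -0.4,"ty": 0.14,"tz": 0,"spin": 0}
    - {"tx": -0.6,"ty": 0.2,"tz": 0,"spin": 0}
    - {"tx": -0.672,"ty": 0.2285,"tz": 0,"spin": 0}

```text
clock: 38.02
tool_pos: [0.5383, 0.0082, 0.1683]
tool_rot: [-3.138, 0.002, 1.353]
force: [-0.3, -0.1, -2.8]
opening: 0.754
```

>>> step_arm:
  increments:
    - {"tx": -0.2,"ty": 0.07,"tz": 0,"spin": -0.04}
    - {"tx": -0.4,"ty": 0.14,"tz": 0,"spin": -0.08}
    - {"tx": -0.6,"ty": 0.2,"tz": 0,"spin": -0.105}
    - {"tx": -0.672,"ty": 0.2285,"tz": 0,"spin": -0.105}
    - {"tx": -0.672,"ty": 0.2285,"tz": 0,"spin": -0.105}
    - {"tx": -0.672,"ty": 0.2285,"tz": 0,"spin": -0.105}
    - {"tx": -0.672,"ty": 0.2285,"tz": 0,"spin": -0.105}

```text
clock: 38.9
tool_pos: [0.5595, -0.1643, 0.1701]
tool_rot: [-3.141, -0.0, 1.41]
force: [0.2, 0.7, -1.6]
opening: 0.75
```

```bash
python3 - <<'E'
from h import *
z=read_state()["tool_pos"][2]
look(["long_block","long_rest"],"w34",dict(Z,long_block=z+.0066))
E
```

```text
tcp [ 0.5595 -0.1644  0.1703] [-3.1415e+00 -1.0000e-04  1.4104e+00] t 38.95 F [-0.2 -0.3 -1.1] open 0.755
long_block 0.98 33027 z0.178 c [ 0.5471 -0.1632] size [0.0652 0.1245] ang -9.2 hullc 0.5471 -0.1632
long_block 0.71 2034 z0.037 c [ 0.4824 -0.2534] size [0.0203 0.0215] ang -68.9 hullc 0.4824 -0.2533
long_rest 0.56 1635 z0.009 c [ 0.4862 -0.1549] size [0.0817 0.0163] ang 80.8 hullc 0.4863 -0.1549
```

View pics/w34.png

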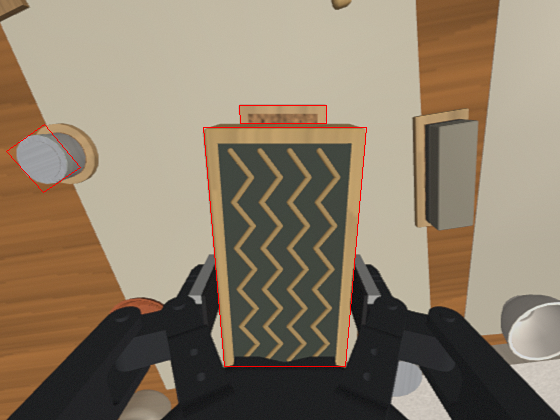

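>>> step_arm:
  increments:
    - {"tx": -0.002,"ty": 0,"tz": 0.12,"spin": 0.002}
    - {"tx": -0.002,"ty": 0,"tz": 0.3,"spin": 0.002}
    - {"tx": -0.002,"ty": 0,"tz": 0.44,"spin": 0.002}
    - {"tx": -0.002,"ty": 0,"tz": 0.51,"spin": 0.002}
    - {"tx": -0.002,"ty": 0,"tz": 0.51,"spin": 0.002}
    - {"tx": -0.002,"ty": 0,"tz": 0.51,"spin": 0.002}
    - {"tx": -0.002,"ty": 0,"tz": 0.51,"spin": 0.002}
    - {"tx": -0.002,"ty": 0,"tz": 0.51,"spin": 0.002}

```text
clock: 40.05
tool_pos: [0.5599, -0.1661, 0.0437]
tool_rot: [3.14, -0.0, 1.408]
force: [-0.2, 0.0, -3.1]
opening: 0.749
```

```bash
python3 - <<'E'
from h import *
z=read_state()["tool_pos"][2]
look(["long_block","long_rest"],"w35",dict(Z,long_block=z+.0066))
f=grab_frame("wrist"); cv2.imwrite("pics/w35.png",cv2.resize(f["img"][70:270,170:400,::-1],None,fx=3,fy=3))
E
```

```text
tcp [ 0.5597 -0.1661  0.0435] [ 3.1403e+00 -2.0000e-04  1.4076e+00] t 40.1 F [-0.2 -0.  -1.5] open 0.751
long_block 0.58 32949 z0.052 c [ 0.5475 -0.165 ] size [0.0652 0.1246] ang -9.4 hullc 0.5474 -0.165
long_rest 0.57 3045 z0.009 c [ 0.4829 -0.1546] size [0.0817 0.0107] ang 80.6 hullc 0.4829 -0.1546
```

View pics/w35.png

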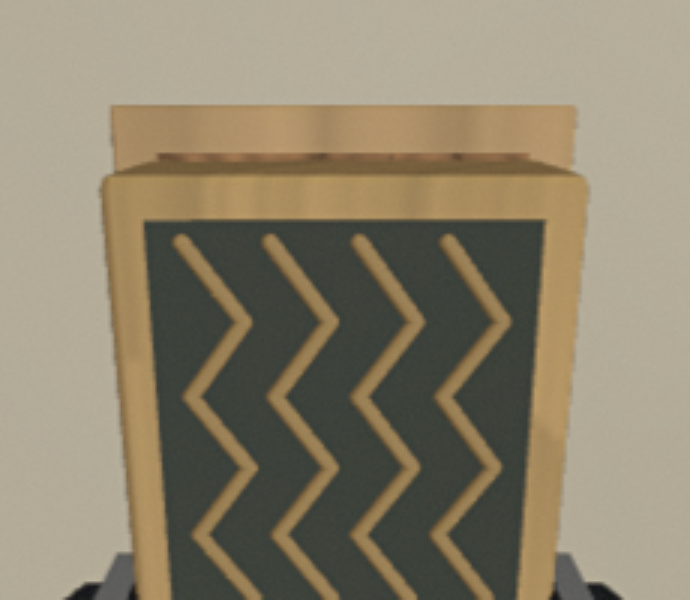

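>>> step_arm:
  increments:
    - {"tx": 0,"ty": -0.003,"tz": 0.015,"spin": 0}
    - {"tx": 0,"ty": -0.003,"tz": 0.03,"spin": 0}
    - {"tx": 0,"ty": -0.003,"tz": 0.042,"spin": 0}
    - {"tx": 0,"ty": -0.003,"tz": 0.046,"spin": 0}
    - {"tx": 0,"ty": -0.003,"tz": 0.046,"spin": 0}
    - {"tx": 0,"ty": -0.003,"tz": 0.046,"spin": 0}

```text
clock: 41.0
tool_pos: [0.5588, -0.1659, 0.0313]
tool_rot: [3.141, -0.0, 1.408]
force: [0.1, -0.2, -3.5]
opening: 0.749
```

```bash
python3 - <<'E'
from h import *
z=read_state()["tool_pos"][2]
look(["long_block","long_rest"],"w36",dict(Z,long_block=z+.0066))
f=grab_frame("wrist"); cv2.imwrite("pics/w36.png",cv2.resize(f["img"][70:270,170:400,::-1],None,fx=3,fy=3))
f=grab_frame("scene"); cv2.imwrite("pics/c36.png",cv2.resize(f["img"][160:280,150:270,::-1],None,fx=4,fy=4))
E
```

```text
tcp [ 0.5587 -0.166   0.0314] [ 3.1413 -0.      1.4076] t 41.05 F [ 0.6 -0.2 -1.6] open 0.753
long_block 0.83 32786 z0.039 c [ 0.5464 -0.1649] size [0.0652 0.1245] ang -9.4 hullc 0.5462 -0.1649
long_rest 0.56 2886 z0.009 c [ 0.4827 -0.1546] size [0.0817 0.0104] ang 81.0 hullc 0.4828 -0.1549
```

View pics/w36.png

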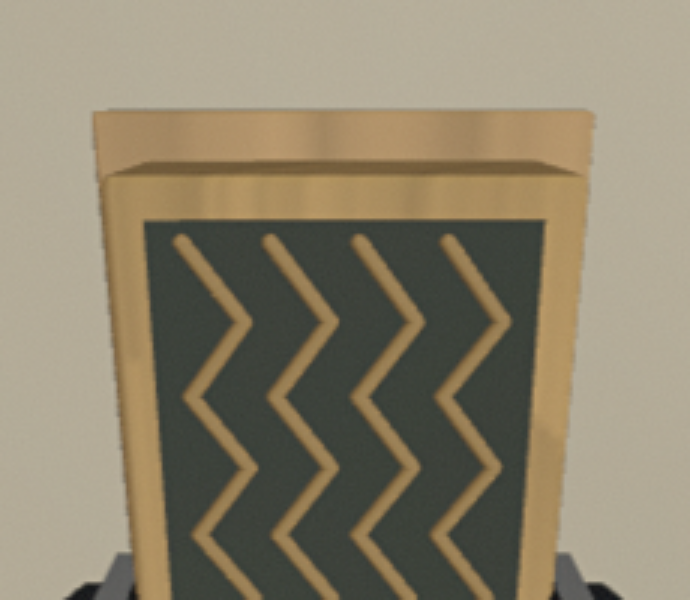

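View pics/c36.png

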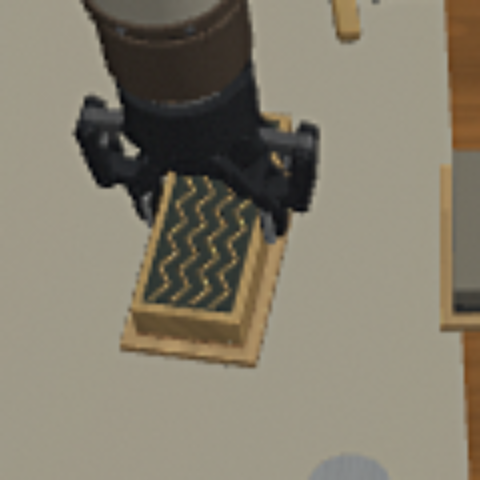

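>>> step_arm:
  increments:
    - {"tx": 0,"ty": 0.001,"tz": 0.003,"spin": 0}
    - {"tx": 0,"ty": 0.001,"tz": 0.006,"spin": 0}
    - {"tx": 0,"ty": 0.001,"tz": 0.009,"spin": 0}
    - {"tx": 0,"ty": 0.001,"tz": 0.009,"spin": 0}

```text
clock: 41.75
tool_pos: [0.5589, -0.166, 0.0294]
tool_rot: [3.141, 0.0, 1.408]
force: [-0.8, 0.3, 2.3]
opening: 0.75
```

```bash
python3 - <<'E'
from h import *
s=read_state();print(s["tool_pos"],s["force"])
f=grab_frame("wrist"); cv2.imwrite("pics/w37.png",cv2.resize(f["img"][70:270,170:400,::-1],None,fx=3,fy=3))
E
```

```text
[ 0.55889601 -0.16599701  0.0294205 ] [-0.81970414  0.26055619  2.32256537]
```

View pics/w37.png

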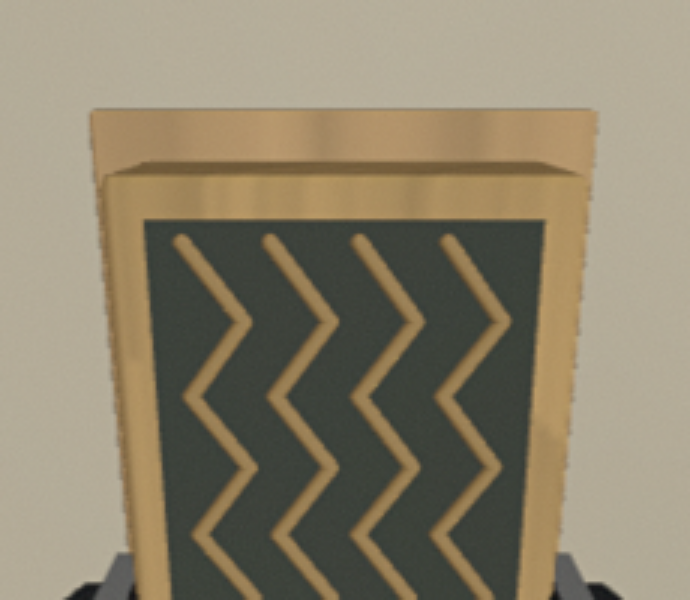

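>>> step_arm:
  increments:
    - {"tx": 0,"ty": 0,"tz": 0,"spin": 0}
    - {"tx": 0,"ty": 0,"tz": 0,"spin": 0}
    - {"tx": 0,"ty": 0,"tz": 0,"spin": 0}
    - {"tx": 0,"ty": 0,"tz": 0,"spin": 0}
  grip: 0

```text
clock: 42.3
tool_pos: [0.559, -0.166, 0.0289]
tool_rot: [3.141, 0.0, 1.408]
force: [-0.8, 0.8, 0.7]
opening: 1.001
```

>>> step_arm:
  increments:
    - {"tx": 0,"ty": 0,"tz": -0.1,"spin": 0}
    - {"tx": 0,"ty": 0,"tz": -0.3,"spin": 0}
    - {"tx": 0,"ty": -0.1,"tz": -0.55,"spin": 0}
    - {"tx": 0,"ty": -0.3,"tz": -0.8,"spin": 0}
    - {"tx": 0,"ty": -0.5,"tz": -1,"spin": 0}
    - {"tx": 0,"ty": -0.5,"tz": -1,"spin": 0}
    - {"tx": 0,"ty": -0.5,"tz": -1,"spin": 0}

```text
clock: 43.18
tool_pos: [0.4353, -0.1456, 0.2815]
tool_rot: [3.136, -0.001, 1.408]
force: [0.9, 0.7, -0.1]
opening: 0.996
```

```bash
python3 - <<'E'
from h import *
look(["long_block","long_rest","whetstone","slim_rest","tin","round_rest"],"w38",dict(Z,long_block=.036,whetstone=.036,tin=.036))
f=grab_frame("scene"); cv2.imwrite("pics/c38.png",cv2.resize(f["img"][100:340,60:480,::-1],None,fx=1.9,fy=1.9))
E
```

```text
tcp [ 0.4354 -0.1456  0.2798] [ 3.1389e+00 -8.0000e-04  1.4077e+00] t 43.23 F [0.1 0.6 0.3] open 1.002
long_block 0.75 4242 z0.037 c [ 0.5576 -0.1666] size [0.0657 0.149 ] ang -9.4 hullc 0.5577 -0.1665
long_rest 0.46 90 z0.039 c [0.7482 0.1061] size [0.0113 0.0348] ang -86.1 hullc 0.7485 0.1053
whetstone 0.82 1514 z0.037 c [ 0.5654 -0.0071] size [0.102  0.0351] ang 0.1 hullc 0.5629 -0.0066
slim_rest 0.89 600 z0.009 c [ 0.5553 -0.0075] size [0.098  0.0503] ang 0.0 hullc 0.543 -0.0141
tin 0.7 704 z0.037 c [ 0.4871 -0.3718] size [0.0419 0.0438] ang -63.8 hullc 0.4871 -0.3721
round_rest 0.66 438 z0.009 c [ 0.4846 -0.3661] size [0.0594 0.0472] ang 27.1 hullc 0.4859 -0.3687
```

View pics/w38.png

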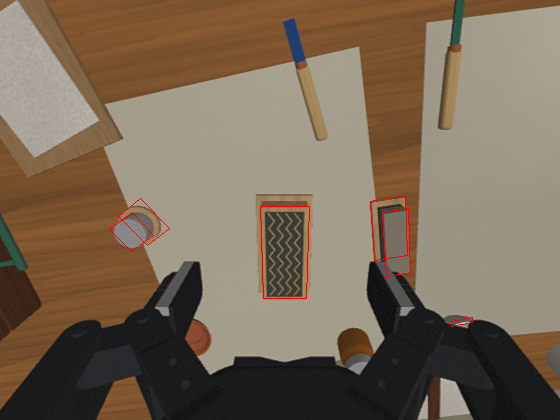

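View pics/c38.png

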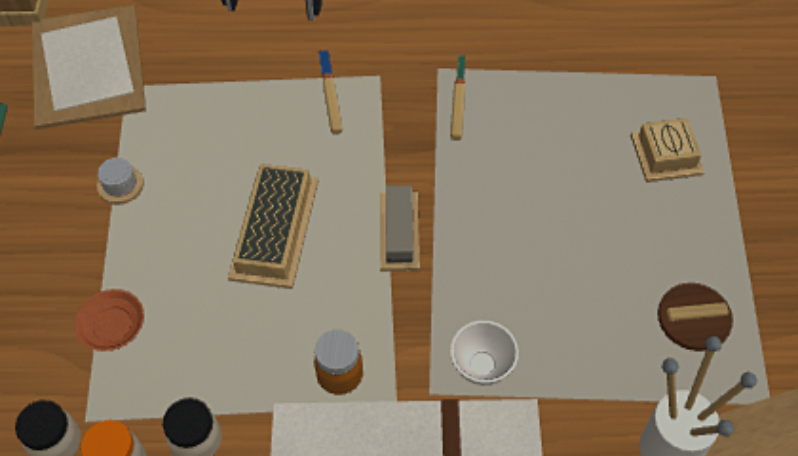

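```bash
python3 - <<'E'
from h import *
print(hand_in())
E
```

```text
the job is handed in; nothing more can be done
None
```

I took the stack apart in the order asked (tin, whetstone, square block, long block). Each piece went straight onto its own rest, was lowered until the wrist force rose by about 4–7 N, and was released before the next was taken. The job was handed in at about 43 s of the 128 s allowed.

**Checks after placing:**

| Piece | Measured against | Offset | Angle difference |
|---|---|---|---|
| Square block | full rest outline, same picture | about 1 mm | about 0.2° |
| Long block | rest as measured earlier | about 1 mm | about 0.1° |
| Whetstone | rest as measured earlier | about 1 mm | about 0.1° |
| Tin | rest as estimated earlier | about 1 mm | round, not applicable |

In the last scene picture all four pieces lie flat, right way up and untouched. The bowl and jar look to be where they started; I did not re-measure them.

**Disagreements between readings:**
- **Side camera:** it read positions about 2 mm off from the other two cameras. I relied mainly on the wrist camera, checked against the gripper position.
- **Last wrist view:** it read the tin about 2 mm from where it was set down. That view was oblique and shifts off-centre things by about that much.
- **Last wrist view, rests:** the rest outlines were partly hidden by then. For the tin and the whetstone I trust the close-up pictures taken as they were set down. For the long block I compared its position with the earlier rest measurement.

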